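# Dress the sawn edge of a specimen plate with a hand file

### The arm

A 6-joint arm with a two-finger parallel gripper is mounted at the origin on a cart in front of the work surface, level with it; the furniture and walls round the work are solid. World frame = base frame: x ahead of the robot, y to its left, z up, the work surface at z = 0. Lengths are in m, angles in rad, forces in N, time in s.
With the tool pointing down it reaches from about 0.35 to 0.975 m from the base axis. Payload 4.9 kg.
Tool frame: the origin (TCP) lies on the mounting face of the last link; the fingertips stand 173 mm ahead of it and the grasp point (between the pads) lies 155 mm ahead of it; x points along the fingers, z is the direction in which the jaws open and shut, and the axes are right-handed (so a half turn about x gives the same grasp; the last joint's range is limited). The gripper opens to 85 mm and grips with 20 to 120 N. Pads are 22 mm wide; open, the fingers measure 114 mm over their backs; the gripper's body (76 mm by 85 mm) begins 54 mm behind the grasp point. The pads swing forward as they close: fully open they stand 13 mm farther back than shut.
Start: joints at [1.151, 0.053, 1.613, -0, 1.476, -0.119], TCP at [0.185, 0.597, 0.405] pointing down, gripper open.
Joint ranges: [-3.01, 3.01], [-1.01, 2.22], [0.06, 2.58], [-1.02, 4.17], [0.09, 2.62], [-3.14, 3.14]. Speed limits (rad/s): [2.57, 2.57, 3.14, 3.14, 3.14, 3.14].

### API

Orientations are given as a rotation vector (axis times angle).
In Python, from station import get_obs, get_image, get_calibration, finish_job, look_for, masks_of, tip_of gives the robot as it stands.
- The arm moves only by the tool carry_out, never from a script. Its argument "increments" is a list of rows, each a list of 3 entries, a list of its own where there are three numbers: the turn, a rotation vector about the world's x, y, z in units of 0.1 rad (1.0 is 0.1 rad), then the shift along the world's x, y, z in units of 20 mm (1.0 is 20 mm), then the opening, from 0 (shut) to 1 (fully open). A call has 1 to 8 rows; each row shifts and turns the pose as measured when the row begins; what a row does not reach is not made up. A row lasts 1/10 s, in which the tool goes at most 50 mm and 8.59 degrees, less where a joint would pass 70% of its speed; a pose out of reach is approached as far as the arm can. A call with a number of a shift or a turn outside -1 to 1 is refused whole. A call with a gripper value outside its range is refused whole. The fingers move at their own pace and stop on an object; "squeeze" is the grip in N (left out, the last holds). Time passes only in rows, so rows that do not move let the fingers close. It gives the time, the measured TCP pose, the force and the opening at its end, in the units of the state.
- get_obs(): the state, without advancing time (a new reading comes with each control period).
- get_image(name): name is "side" or "top"; returns (picture, depth): 420x560x3 uint8, blue, green, red; 420x560 float32, m along the optical axis (not along the pixel's ray), 0 where there is no reading.
- get_calibration(name): a dict with "fx", "fy", "cx", "cy" (pixels), "position" and "orientation" of the camera in the world. Camera axes: x right, y down, z forward; pixel columns grow to the right and rows downward; lengths in m; the calibration is good to about 2 mm. A picture is of the moment at which its call begins. get_calibration takes no time and is no camera call.
- finish_job(): hands the job in, once; it reports no verdict.
Trained networks look in the newest picture that a camera, given by its name, has taken for a name from the list of things; names that differ only in an ending like _2 or _b are one class to them, and where a whole thing is asked for, a point or a joint stands for the part that bears it (a point fixed in the world has none). Each returns a list of dicts, best first, with "p" (0 to 1); they miss things now and then, are a little off and sometimes report something else, mostly with a low value. They report only what shows in the picture. A call takes as long as a camera call.
- look_for(camera, query): "centre" ([column, row] in pixels, amid what is visible of it).
- masks_of(camera, query): "region" (420x560 bool, what is visible of it) and "centre" ([column, row] in pixels, amid what is visible of it).
- tip_of(camera, query): "centre" ([column, row] in pixels: a listed point, or the origin of a listed thing).
The state is a dict: "t": time; "q": joint angles; "dq": joint speeds; "effort": joint torques, N m; "tool_pos": TCP position; "tool_rot": TCP orientation; "contact_force": force on the tool from outside, world axes, zero at the start; "wrist_torque": the same for the moment, N m; "opening": finger opening in m.
Only numpy, scipy, OpenCV 4.12 (cv2) and the standard library are available. Lean on these libraries where they do the work, as an engineer would, in place of code of your own. Each camera call takes 0.05 s, during which the arm holds its last target.

### The job

Open the tool case until its lid meets the stop, take out the file with the orange handle and dress the top edge of the plate in the spring clamp: three light strokes, each pushing the file away from you square across the edge, from the front of the blade to near the handle, and lift it clear on every return so that it never drags backwards. Then lay the file back flat in its open case and let go, leaving the lid open, the marker in the case, and everything standing around where it is.

Things in the scene. Friction and masses are not known exactly. Their poses are not given: they have to be found in the camera images.
- lid_tab (a point): black lifting tab at the middle of the lid's front rim; the point lies 24 mm in front of the case's front wall, mid-height of the tab. The tab is 20 wide (along the hinge), 12 thick and sticks out 38 mm from the front rim. Pinched on its two sides it turns freely enough between the fingers. Axes: x from tab to hinge in the lid's plane, y along the hinge, z normal to the lid (up when closed)
- lid_hinge (a point): middle of the lid's hinge line, at the far rim of the case, 36.5 mm above the worktop, 164 mm from lid_tab. Same axes as lid_tab (y is the hinge axis)
- case_lid (a joint): hinge angle of the lid, rad: 0 closed, 1.8 at its stop, where the lid leans slightly back. It starts between shut and 0.2 ajar. The stiff hinge (about 0.12 N m) holds the 120 g lid at any angle
- case_floor (a point): grey tool case, 140 (x, front to back) x 200 (y) x 36 high, walls and floor 4, heavy and not to be shifted. The point is the centre of its inner floor, 4 mm above the worktop; axes: x to the hinge side, y to its left, z up. Two tools lie along y on the floor, one in the front (x about -30) and one in the rear (x about +22): the file and a marker, either way round. Inner free space 132 x 192
- file_grip (a point): centre of the file's orange handle, half-way up (7 mm over its underside). Handle 66 long, 14 wide, 14 high. File: 170 long over all, 70 g; blade steel, 100 x 18 x 5, its underside flush with the handle's. x points from handle to the blade's tip, z up; in the case the tip points to the case's +y (left). The handle's centre lies 85 mm behind mid-blade
- file_blade (a point): mid-blade on the file's underside; x to the tip (50 mm ahead), z up; the blade runs from x = -47 to +50 mm. Same axes as file_grip
- file: the file as a whole, origin and axes as file_blade
- marker_black: black and white felt marker, 135 x 16 x 11, in the case beside the file: stays there. Origin at its underside's centre, its length along its own y
- plate_edge (a point): middle of the top edge of the upright aluminium plate, 145 mm above the worktop at rest. Plate 4 thick, the edge 50 long, standing 40 mm above the blue clamp jaws (jaws 36 deep along x, 62 wide). Axes: x is the stroke direction, square across the edge, away from the robot; y along the edge; z up. It moves with the clamp
- plate: the aluminium plate, 4 x 50 x 62, origin at its centre, 31 mm below plate_edge, same axes
- clamp_drag (a joint): spring slide of the clamp along the stroke, m: 0 at rest, positive when the file's friction pulls it forward (+x of plate_edge), negative when it is dragged backward; 200 N/m, limits -0.012 to 0.012. The clamp base, 100 x 90, is fixed
- clamp_press (a joint): spring slide of the clamp downward, m: 0 at rest, grows as the edge is pressed down; 250 N/m, about 0.3 N to start, end stop at 0.018. 3 to 9 mm is a light filing pressure (1 to 2.6 N)
- stereo_microscope: fixed white stereo microscope on a black base 250 (x) x 200 (y) x 26, between the case and the clamp: 284 high over all (a thin column at the back), eyepieces up to 241 on the robot's side. Origin at its underside's centre
- iodine: brown dropper bottle, 32 dia x 88 high, stands left of the case's front. Loose; leave it standing. Origin at its underside's centre
- petri_c: small open glass dish, 65 dia x 17, in front of the case. Loose; leave it standing. Origin at its underside's centre
- stain_red: dropper bottle with red liquid and black cap, 32 dia x 88 high, close to the right end of the case. Loose; leave it standing. Origin at its underside's centre
- stain_blue: dropper bottle with blue liquid and black cap, 32 dia x 88 high, to the right of the clamp. Loose; leave it standing. Origin at its underside's centre
- objective_can: black screw canister with blue band, 34 dia x 50 high, behind the clamp. Loose; leave it standing. Origin at its underside's centre
- timer: flat white timer, 66 x 66 x 20, in front of the clamp, under the file's path. Loose; leave it standing. Origin at its underside's centre

How it is judged:
On the way, in this order (a step that is already met when the one before it is completed fails the run):
1. the lid is open to its stop (hinge above 1.7 rad) (value of joint case_lid above 1.7 rad), for 0.1 s.
2. first stroke: the front part of the blade rests on the plate's edge (edge 15 mm or more ahead of mid-blade), file within 20 deg of square to the edge (contact force between file and plate above 0.4 N and angle between the x axis of file_blade and the x axis of plate_edge, either way round below 0.35 rad and x of plate_edge in the frame of file_blade above 0.015 m), for 0.02 s.
3. first stroke: the rear part of the blade is on the edge (15 mm or more behind mid-blade), pulling the clamp forward (1.5 mm or more) (contact force between file and plate above 0.4 N and angle between the x axis of file_blade and the x axis of plate_edge, either way round below 0.35 rad and value of joint clamp_drag above 0.0015 m and x of plate_edge in the frame of file_blade between -0.055 and -0.015 m), for 0.02 s.
4. after the first stroke the file is lifted 5 mm or more clear of the edge (contact force between file and plate below 0.05 N and z of file_blade in the frame of plate_edge above 0.005 m), for 0.05 s.
5. second stroke: the front part of the blade rests on the plate's edge (edge 15 mm or more ahead of mid-blade), file within 20 deg of square to the edge (all of step 2), for 0.02 s.
6. second stroke: the rear part of the blade is on the edge (15 mm or more behind mid-blade), pulling the clamp forward (1.5 mm or more) (all of step 3), for 0.02 s.
7. after the second stroke the file is lifted 5 mm or more clear of the edge (all of step 4), for 0.05 s.
8. third stroke: the front part of the blade rests on the plate's edge (edge 15 mm or more ahead of mid-blade), file within 20 deg of square to the edge (all of step 5), for 0.02 s.
9. third stroke: the rear part of the blade is on the edge (15 mm or more behind mid-blade), pulling the clamp forward (1.5 mm or more) (all of step 6), for 0.02 s.
10. after the third stroke the file is lifted 5 mm or more clear of the edge (all of step 7), for 0.05 s.
At the end, for the whole second after the job is handed in: lid at its stop (above 1.7 rad); the file lies flat on the case's floor inside its walls (underside within 6 mm of the floor at mid-blade, handle centre below 14 mm over it), released and at rest; the marker still in the case (value of joint case_lid above 1.7 rad and x of file_blade in the frame of case_floor between -0.06 and 0.06 m and y of file_blade in the frame of case_floor between -0.09 and 0.09 m and z of file_blade in the frame of case_floor below 0.006 m and x of file_grip in the frame of case_floor between -0.06 and 0.06 m and y of file_grip in the frame of case_floor between -0.09 and 0.09 m and z of file_grip in the frame of case_floor below 0.014 m and linear speed of file below 0.02 m/s and contact force between file and the fingers below 0.05 N and x of marker_black in the frame of case_floor between -0.066 and 0.066 m and y of marker_black in the frame of case_floor between -0.066 and 0.066 m and z of marker_black in the frame of case_floor below 0.02 m); the robot touches nothing.
It fails at once if the file is dragged backwards over the edge (clamp pulled back more than 3 mm) (value of joint clamp_drag below -0.003 m).
It fails at once if pressed hard: the clamp is pushed down 16 mm or more, nearly to its end stop (value of joint clamp_press above 0.016 m).
It fails at once if a bystander is shifted by more than 25 mm (distance of any of iodine, petri_c, stain_red, stain_blue, objective_can, timer from where it was at the start of the episode above 0.025 m).
It also fails if it takes over 72 s, if anything falls off the work surface, if the arm or the gripper's body presses on something with over 40 N, if the wrist force passes 120 N, or if a joint passes its speed limit or range.

## Working session

There is one attempt and no reset: what is moved stays moved. The work goes in short steps, Python scripts to look and compute and a tool call to move; the robot and the scene stay as the last step left them, time stands still between calls to the robot, and variables do not carry over. Pictures are saved under pics/ and viewed, and the job is handed in when it is done.

Besides the shell and the picture viewer there is one more tool, called after "Call:" as name(argument=value, ...) on one line, values as JSON. carry_out: Moves the arm, as the interface text tells. Shifts and turns lie within -1 to 1; 1 stands for 20 mm of shift or 0.1 rad of turn. Its arguments: {"type":"object","properties":{"increments":{"type":"array","items":{"type":"array"}},"squeeze":{"type":"number"}},"required":["increments"]}

```bash
ls; mkdir -p pics; cat > h.py <<'E'
import numpy as np, cv2
from scipy.spatial.transform import Rotation as R
from station import *
def cal(n):
    c=get_calibration(n); o=np.array(c["orientation"])
    M=R.from_rotvec(o).as_matrix() if o.size==3 else (o if o.shape==(3,3) else R.from_quat(o).as_matrix())
    return c,M,np.array(c["position"])
def unp(n,u,v,d):
    c,M,p=cal(n); return p+M@np.array([(u-c["cx"])/c["fx"]*d,(v-c["cy"])/c["fy"]*d,d])
def ray_z(n,u,v,z):
    c,M,p=cal(n); r=M@np.array([(u-c["cx"])/c["fx"],(v-c["cy"])/c["fy"],1]); return p+r*(z-p[2])/r[2]
def proj(n,P):
    c,M,p=cal(n); q=M.T@(np.array(P)-p); return c["fx"]*q[0]/q[2]+c["cx"],c["fy"]*q[1]/q[2]+c["cy"]
def med(d,u,v,k=2):
    w=d[int(v)-k:int(v)+k+1,int(u)-k:int(u)+k+1]; w=w[w>0]; return np.median(w) if w.size else 0
E
python3 - <<'E'
from h import *
for n in("side","top"):
    im,d=get_image(n); cv2.imwrite(f"pics/{n}0.png",im); np.save(f"{n}d.npy",d)
    print(n,get_calibration(n))
    for q in ["lid_tab","lid_hinge","case_floor","file_grip","file_blade","marker_black","plate_edge","stereo_microscope","iodine","petri_c","stain_red","stain_blue","objective_can","timer"]:
        r=tip_of(n,q)
        if r:
            u,v=r[0]["centre"]; dd=med(d,u,v); print(q,round(r[0]["p"],2),np.round([u,v]),np.round(unp(n,u,v,dd),3))
print(get_obs())
E
```

```text
pics
side {'fx': 429.4413832253446, 'fy': 429.4413832253446, 'cx': 281.4255529883418, 'cy': 203.51391046106403, 'position': array([ 0.06571552, -0.8959225 ,  0.96441198]), 'orientation': array([-2.26294958,  0.52043362, -0.25156112])}
lid_tab 0.74 [212. 173.] [0.377 0.233 0.056]
lid_hinge 0.86 [253. 156.] [ 0.569  0.334 -0.   ]
case_floor 0.75 [236. 173.] [0.453 0.207 0.05 ]
file_grip 0.23 [196. 170.] [0.339 0.309 0.026]
marker_black 0.72 [297. 291.] [ 0.426 -0.298  0.015]
plate_edge 0.7 [212. 173.] [0.377 0.233 0.056]
stereo_microscope 0.24 [211. 196.] [0.346 0.169 0.013]
iodine 0.66 [197. 169.] [0.347 0.311 0.026]
petri_c 0.59 [213. 199.] [0.346 0.152 0.014]
objective_can 0.55 [365. 268.] [ 0.638 -0.308  0.011]
timer 0.75 [299. 292.] [ 0.427 -0.304  0.016]
top {'fx': 388.6892273993158, 'fy': 388.6892273993158, 'cx': 279.2294609028081, 'cy': 210.77123390737057, 'position': array([ 0.24479784, -0.03827589,  1.32190317]), 'orientation': array([-2.14265896,  2.0649033 , -0.22100274])}
lid_tab 0.9 [196. 248.] [0.388 0.242 0.06 ]
case_floor 0.21 [385. 214.] [ 0.529 -0.381  0.041]
marker_
[... 399 characters left out ...]
8 [349. 243.] [ 0.43  -0.264  0.015]
{'t': 1.5, 'q': array([ 1.15100436e+00,  5.27378111e-02,  1.61287199e+00,  1.48112987e-05,
        1.47599843e+00, -1.19034915e-01]), 'dq': array([-1.02516997e-03, -5.29489814e-05, -2.42371574e-04,  8.34817649e-05,
        1.52571731e-03,  9.59083903e-04]), 'effort': array([ 1.73561319e-03, -3.93656051e+01, -3.70459521e+01,  1.40701732e-04,
        3.66314516e-04, -5.16604743e-06]), 'tool_pos': array([0.18516952, 0.59693603, 0.40469686]), 'tool_rot': array([-0.9848447 ,  1.33661985,  0.98485323]), 'contact_force': array([ 0.68874291, -0.18404481, -0.03813416]), 'wrist_torque': array([-0.00822594,  0.00245867,  0.04622489]), 'opening': 0.08509706450740585}
```

View pics/top0.png

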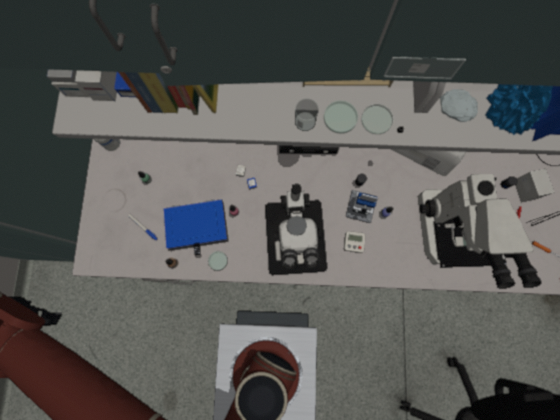

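View pics/side0.png

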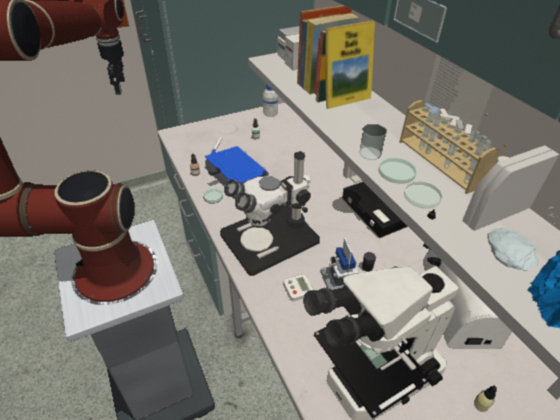

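```bash
python3 - <<'E'
import cv2,numpy as np
t=cv2.imread("pics/top0.png"); s=cv2.imread("pics/side0.png")
a=cv2.resize(t[180:290,140:270],None,fx=3,fy=3,interpolation=cv2.INTER_CUBIC); b=cv2.resize(t[160:270,320:450],None,fx=3,fy=3,interpolation=cv2.INTER_CUBIC)
cv2.imwrite("pics/z0.png",np.hstack([a,b]))
a=cv2.resize(s[130:220,170:300],None,fx=3,fy=3,interpolation=cv2.INTER_CUBIC); b=cv2.resize(s[225:315,275:405],None,fx=3,fy=3,interpolation=cv2.INTER_CUBIC)
cv2.imwrite("pics/z1.png",np.hstack([a,b]))
E
```

```text
(no output)
```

View pics/z0.png

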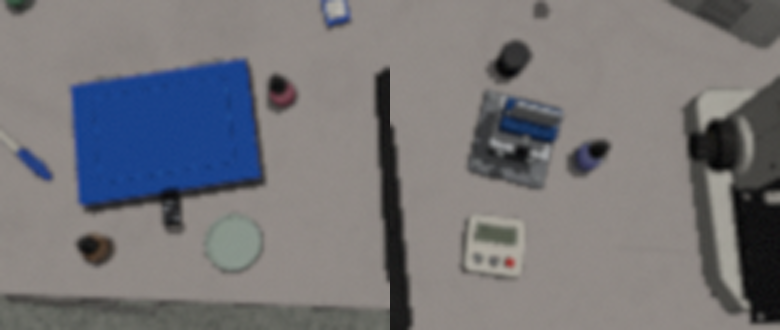

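View pics/z1.png

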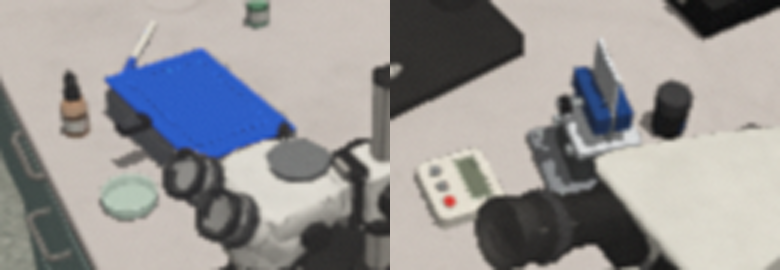

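```bash
python3 - <<'E'
from h import *
def cloud(n,im,d,m):
    c,M,p=cal(n); v,u=np.nonzero(m&(d>0)); z=d[v,u]
    return (M@np.array([(u-c["cx"])/c["fx"]*z,(v-c["cy"])/c["fy"]*z,z])).T+p
for n in("top","side"):
    im=cv2.imread(f"pics/{n}0.png"); d=np.load(f"{n}d.npy")
    hsv=cv2.cvtColor(im,cv2.COLOR_BGR2HSV)
    blue=(hsv[...,0]>100)&(hsv[...,0]<130)&(hsv[...,1]>150)&(hsv[...,2]>60)
    P=cloud(n,im,d,blue)
    L=P[(P[:,0]>.35)&(P[:,0]<.62)&(P[:,1]>.1)&(P[:,1]<.4)&(P[:,2]>0.025)]
    A=np.c_[L[:,:2],np.ones(len(L))]; co,*_=np.linalg.lstsq(A,L[:,2],rcond=None)
    print(n,"lid",len(L),L.min(0),L.max(0),"plane",co)
    r=cv2.minAreaRect(L[:,:2].astype(np.float32)); print(r,cv2.boxPoints(r).round(3).tolist())
    J=P[(P[:,0]>.4)&(P[:,0]<.7)&(P[:,1]<-.2)&(P[:,1]>-.45)]
    print("jaw",len(J),J.min(0).round(3),J.max(0).round(3))
    T=J[J[:,2]>.09]
    if len(T): r=cv2.minAreaRect(T[:,:2].astype(np.float32)); print(r,cv2.boxPoints(r).round(3).tolist())
d=np.load("topd.npy"); c=cloud("top",None,d,np.ones_like(d,bool))
X=c.reshape(-1,3)
for lo,hi in[(.12,.16),(.05,.1),(.1,.12)]:
    s=X[(X[:,0]>.4)&(X[:,0]<.7)&(X[:,1]<-.2)&(X[:,1]>-.42)&(X[:,2]>lo)&(X[:,2]<hi)]
    if len(s): print(lo,hi,len(s),s.min(0).round(3),s.max(0).round(3)); print(s[:30].round(3).tolist() if lo==.12 else'')
b=X[(X[:,2]>.2)&(X[:,1]>-.2)&(X[:,1]<.1)&(X[:,0]>.3)&(X[:,0]<.7)]; print("micro",b.min(0),b.max(0))
b=X[(X[:,2]>.2)&(X[:,0]>.6)&(X[:,1]<.5)&(X[:,1]>-.5)]; print("shelf", np.percentile(b,[0,1,5,50],axis=0).round(3))
E
```

```text
top lid 2328 [0.38847888 0.14755672 0.02761134] [0.55197603 0.36558264 0.06247351] plane [-0.08471574 -0.01842716  0.09366065]
((0.47129976749420166, 0.25660616159439087), (0.13672807812690735, 0.19734331965446472), 11.029218673706055) [[0.38499999046325684, 0.3400000035762787], [0.4230000078678131, 0.1469999998807907], [0.5569999814033508, 0.17299999296665192], [0.5199999809265137, 0.367000013589859]]
jaw 73 [ 0.539 -0.329  0.096] [ 0.578 -0.274  0.108]
((0.5517266392707825, -0.29970166087150574), (0.05900680273771286, 0.02558937668800354), 58.0784797668457) [[0.5249999761581421, -0.3179999887943268], [0.546999990940094, -0.3319999873638153], [0.578000009059906, -0.2809999883174896], [0.5559999942779541, -0.2680000066757202]]
side lid 1182 [0.38759412 0.13327552 0.036921  ] [0.55013439 0.36093471 0.08478439] plane [-0.08992653 -0.02158291  0.09692236]
((0.47370654344558716, 0.24273915588855743), (0.13815829157829285, 0.23156799376010895), 10.62393569946289) [[0.3840000033378601, 0.3440000116825104], [0.4269999861717224, 0.11599999666213989], [0.5630000233650208, 0.1420000046491623],
[... 759 characters left out ...]
 -0.284, 0.12], [0.564, -0.285, 0.129], [0.565, -0.289, 0.127], [0.565, -0.292, 0.128], [0.563, -0.294, 0.134], [0.562, -0.296, 0.139], [0.562, -0.299, 0.139], [0.561, -0.301, 0.142], [0.561, -0.304, 0.145], [0.561, -0.307, 0.143], [0.561, -0.31, 0.145], [0.561, -0.313, 0.145], [0.562, -0.317, 0.143], [0.563, -0.293, 0.121], [0.563, -0.296, 0.122], [0.562, -0.299, 0.125], [0.563, -0.302, 0.125]]
0.05 0.1 260 [ 0.523 -0.397  0.05 ] [ 0.663 -0.269  0.1  ]

0.1 0.12 152 [ 0.525 -0.339  0.1  ] [ 0.585 -0.274  0.12 ]

micro [ 0.32328586 -0.19998964  0.20006769] [0.69996582 0.09996418 0.8627734 ]
shelf [[ 0.6   -0.5    0.2  ]
 [ 0.629 -0.481  0.218]
 [ 0.635 -0.43   0.228]
 [ 0.658 -0.03   0.714]]
```

```bash
python3 - <<'E'
from h import *
print(ray_z("top",197.2,250,.057))
o=get_obs(); M=R.from_rotvec(o["tool_rot"]).as_matrix(); print(M.round(3)); z=M[:,2]; print("yaw z",np.degrees(np.arctan2(z[1],z[0])), np.degrees(o["q"][[0,5]]))
im=cv2.imread("pics/top0.png"); g=cv2.cvtColor(im,cv2.COLOR_BGR2GRAY); print(g[240:260,188:208])
d=np.load("topd.npy")
for v in range(242,258,2): print(v,[tuple(unp("top",u,v,d[v,u]).round(3)) for u in (195,197,199)])
E
```

```text
[0.38173162 0.23832785 0.057     ]
[[-0.    -0.955  0.296]
 [-0.     0.296  0.955]
 [-1.     0.    -0.   ]]
yaw z 72.76781005439106 [65.94769212 -6.82019826]
[[ 62  61  62  61  62  63  63  62  63  63  63  63  62  64  62  62  63  62
   62  61]
 [ 62  64  63  63  62  62  62  62  61  62  60  60  62  61  61  62  61  62
   60  56]
 [ 62  62  61  61  63  61  57  51  46  47  46  50  57  56  53  51  52  53
   55  54]
 [ 61  61  61  61  59  51  39  33  29  27  30  40  51  51  49  48  43  41
   46  46]
 [ 57  53  52  51  47  37  25  19  17  16  17  30  42  47  47  47  45  48
   58  69]
 [ 53  49  44  41  36  26  17  13  16  15  18  28  53  70  76  77  82  85
   98 115]
 [ 46  45  45  43  42  35  28  34  38  34  27  42  81 113 120 121 121 123
  127 135]
 [ 70  74  75  77  77  65  50  60  66  57  44  51  92 130 137 136 136 136
  136 138]
 [115 119 118 120 116 100  67  64  61  50  39  50  92 133 140 139 138 139
  138 138]
 [135 135 136 136 133 118  91  84  65  47  40  48  91 131 139 139 139 138
  138 138]
 [137 137 137 137 135 118  85  68  52  42  46  56  90 130 138 138 139 138
  140 139]
 [138 1
[... 1511 characters left out ...]
.float64(0.245), np.float64(0.059)), (np.float64(0.381), np.float64(0.238), np.float64(0.061)), (np.float64(0.382), np.float64(0.233), np.float64(0.056))]
252 [(np.float64(0.374), np.float64(0.244), np.float64(0.061)), (np.float64(0.375), np.float64(0.237), np.float64(0.064)), (np.float64(0.375), np.float64(0.231), np.float64(0.059))]
254 [(np.float64(0.368), np.float64(0.243), np.float64(0.062)), (np.float64(0.368), np.float64(0.237), np.float64(0.06)), (np.float64(0.37), np.float64(0.233), np.float64(0.051))]
256 [(np.float64(0.368), np.float64(0.258), np.float64(-0.005)), (np.float64(0.368), np.float64(0.25), np.float64(-0.001)), (np.float64(0.368), np.float64(0.243), np.float64(-0.002))]
```

Call:
carry_out(increments=[[[0, 0, 0.8], [0.5, -1, -0.5], 0.55], [[0, 0, 0.8], [0.5, -1, -0.5], 0.55], [[0, 0, 0.8], [0.5, -1, -0.5], 0.55], [[0, 0, 0.8], [0.5, -1, -0.5], 0.55], [[0, 0, 0.8], [0.5, -1, -0.5], 0.55], [[0, 0, 0.8], [0.5, -1, -0.5], 0.55], [[0, 0, 0.2], [0.5, -1, -0.5], 0.55], [[0, 0, 0], [0.5, -1, -0.5], 0.55]], squeeze=60)

```text
t: 2.3
tool_pos: [0.2664, 0.4333, 0.3249]
tool_rot: [-1.369, 1.088, 1.375]
contact_force: [0.5, -0.5, -0.1]
opening: 0.0472
```

Call:
carry_out(increments=[[[0, 0, 0], [0.5, -1, -0.2], 0.55], [[0, 0, 0], [0.5, -1, -0.2], 0.55], [[0, 0, 0], [0.5, -1, -0.2], 0.55], [[0, 0, 0], [0.5, -1, 0], 0.55], [[0, 0, 0], [0.5, -1, 0], 0.55], [[0, 0, 0], [0.5, -1, 0], 0.55], [[0, 0, 0], [0.5, -1, 0], 0.55], [[0, 0, 0], [0.5, -0.5, 0], 0.55]])

```text
t: 3.1
tool_pos: [0.3482, 0.2756, 0.3111]
tool_rot: [-1.37, 1.089, 1.375]
contact_force: [0.1, 0.3, 0.1]
opening: 0.047
```

```bash
cat >> h.py <<'E'
def st(tgt=None,yaw=None,tip=.155):
    o=get_obs(); M=R.from_rotvec(o["tool_rot"]).as_matrix(); g=o["tool_pos"]+tip*M[:,0]
    y=np.degrees(np.arctan2(M[1,2],M[0,2]))
    print("t",round(o["t"],2),"tcp",o["tool_pos"].round(4),"grasp",g.round(4),"x",M[:,0].round(3),"yaw",y.round(2),"F",o["contact_force"].round(2),"op",round(o["opening"],4),"q",o["q"].round(2))
    if tgt is not None: print("units",((np.array(tgt)-g)/.02).round(2), "turn",None if yaw is None else round(np.radians((yaw-y+180)%360-180)/.1,2))
E
python3 -c "
from h import *
st([.376,.2378,.054],101)"
```

```text
t 3.1 tcp [0.3482 0.2756 0.3111] grasp [0.3483 0.2763 0.1561] x [ 0.001  0.005 -1.   ] yaw 102.92 F [0.06 0.25 0.08] op 0.047 q [ 0.5  -0.33  2.12  0.    1.35 -1.3 ]
units [ 1.39 -1.93 -5.1 ] turn -0.34
```

Call:
carry_out(increments=[[[0, 0, -0.3], [0.7, -1, 0], 0.5], [[0, 0, 0], [0.7, -0.9, -0.1], 0.5], [[0, 0, 0], [0, 0, -1], 0.5], [[0, 0, 0], [0, 0, -1], 0.5], [[0, 0, 0], [0, 0, -1], 0.5], [[0, 0, 0], [0, 0, -1], 0.5], [[0, 0, 0], [0, 0, -0.8], 0.5], [[0, 0, 0], [0, 0, 0], 0.5]])

```text
t: 3.9
tool_pos: [0.3792, 0.2339, 0.2134]
tool_rot: [-1.346, 1.101, 1.343]
contact_force: [0.4, 0.2, 0.5]
opening: 0.0427
```

```bash
python3 -c "
from h import *
st([.376,.2378,.054],101)
im,d=get_image('top'); cv2.imwrite('pics/t1.png',cv2.resize(im[180:290,140:270],None,fx=5,fy=5,interpolation=cv2.INTER_CUBIC))
im,d=get_image('side'); cv2.imwrite('pics/s1.png',cv2.resize(im[100:220,150:290],None,fx=5,fy=5,interpolation=cv2.INTER_CUBIC))"
```

```text
t 3.9 tcp [0.3792 0.2339 0.2134] grasp [0.3806 0.2352 0.0584] x [ 0.009  0.008 -1.   ] yaw 100.85 F [0.36 0.17 0.46] op 0.0427 q [ 0.38 -0.19  2.18  0.    1.14 -1.38]
units [-0.23  0.13 -0.22] turn 0.03
```

View pics/t1.png

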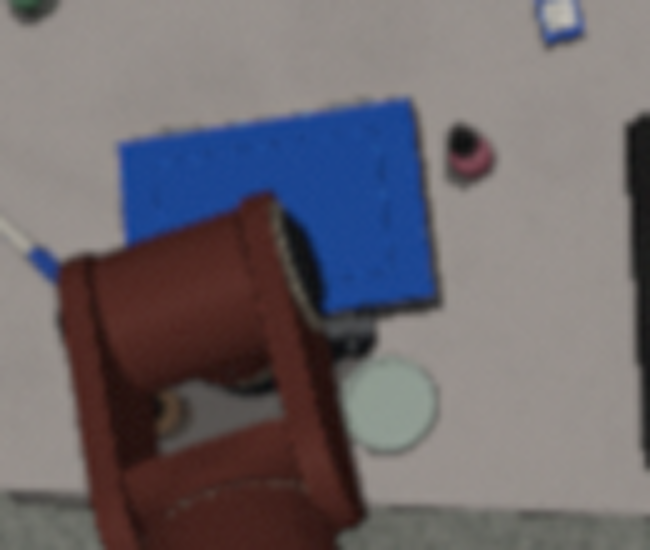

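View pics/s1.png

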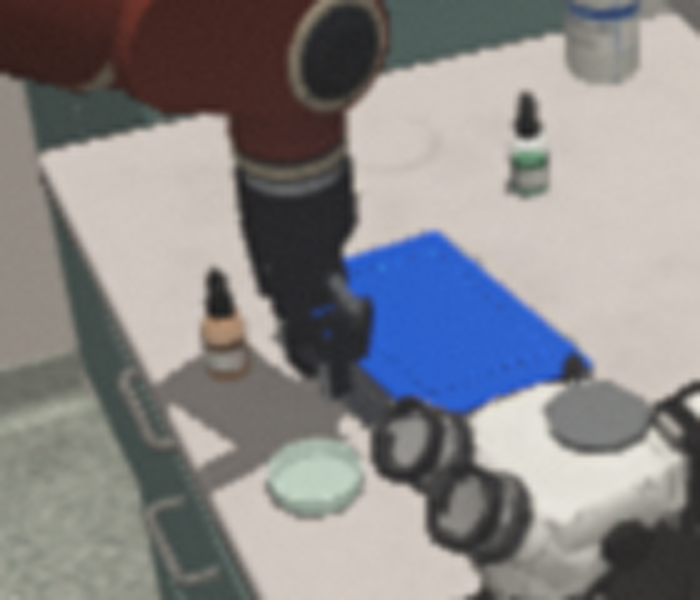

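Call:
carry_out(increments=[[[0.1, -0.1, 0], [-0.2, 0.1, -0.2], 0.5], [[0, 0, 0], [0, 0, 0], 0.0], [[0, 0, 0], [0, 0, 0], 0.0], [[0, 0, 0], [0, 0, 0], 0.0], [[0, 0, 0], [0, 0, 0], 0.0]], squeeze=40)

```text
t: 4.5
tool_pos: [0.3771, 0.2372, 0.2152]
tool_rot: [-1.348, 1.074, 1.332]
contact_force: [-0.2, 0.3, -2.1]
opening: 0.0193
```

```bash
python3 -c "
from h import *
st([.376,.2378,.054],101)
th=np.linspace(.08,1.83,24)
H=np.array([.539,.269,.0365]);e=np.array([.982,.191])
import numpy as np
r=.164
P=np.c_[-r*np.cos(th),r*np.sin(th)]
print((np.diff(P,axis=0)[:,:1]*e/.02).round(2).tolist()); print((np.diff(P,axis=0)[:,1]/.02).round(2).tolist())"
```

```text
t 4.5 tcp [0.3771 0.2372 0.2152] grasp [0.3818 0.2407 0.0603] x [ 0.03   0.022 -0.999] yaw 100.94 F [-0.17  0.29 -2.09] op 0.0193 q [ 0.39 -0.2   2.19  0.01  1.12 -1.37]
units [-0.29 -0.15 -0.31] turn 0.01
[[0.07, 0.01], [0.12, 0.02], [0.16, 0.03], [0.21, 0.04], [0.25, 0.05], [0.29, 0.06], [0.33, 0.06], [0.37, 0.07], [0.41, 0.08], [0.44, 0.09], [0.47, 0.09], [0.5, 0.1], [0.53, 0.1], [0.55, 0.11], [0.57, 0.11], [0.58, 0.11], [0.6, 0.12], [0.6, 0.12], [0.61, 0.12], [0.61, 0.12], [0.61, 0.12], [0.61, 0.12], [0.6, 0.12]]
[0.62, 0.61, 0.6, 0.59, 0.57, 0.55, 0.52, 0.5, 0.47, 0.43, 0.4, 0.36, 0.32, 0.28, 0.24, 0.19, 0.15, 0.1, 0.05, 0.0, -0.04, -0.09, -0.14]
```

Call:
carry_out(increments=[[[0, 0, 0], [0.07, 0.01, 0.62], 0], [[0, 0, 0], [0.12, 0.02, 0.61], 0], [[0, 0, 0], [0.16, 0.03, 0.6], 0], [[0, 0, 0], [0.21, 0.04, 0.59], 0], [[0, 0, 0], [0.25, 0.05, 0.57], 0], [[0, 0, 0], [0.29, 0.06, 0.55], 0]])

```text
t: 5.1
tool_pos: [0.4008, 0.2415, 0.2866]
tool_rot: [-1.349, 1.066, 1.325]
contact_force: [7.0, 3.2, -9.6]
opening: 0.0192
```

```bash
python3 -c "
from h import *
st([.376,.2378,.054],101)"
```

```text
t 5.1 tcp [0.4008 0.2415 0.2866] grasp [0.4068 0.2456 0.1317] x [ 0.039  0.026 -0.999] yaw 100.85 F [ 6.99  3.17 -9.62] op 0.0192 q [ 0.38 -0.25  2.09  0.01  1.25 -1.38]
units [-1.54 -0.39 -3.89] turn 0.03
```

Call:
carry_out(increments=[[[0, 0, 0], [0.4, 0.07, 0.44], 0], [[0, 0, 0], [0.42, 0.08, 0.44], 0], [[0, 0, 0], [0.45, 0.09, 0.43], 0], [[0, 0, 0], [0.47, 0.09, 0.38], 0], [[0, 0, 0], [0.5, 0.1, 0.34], 0], [[0, 0, 0], [0.53, 0.1, 0.3], 0]])

```text
t: 5.7
tool_pos: [0.4565, 0.2526, 0.3343]
tool_rot: [-1.342, 1.082, 1.339]
contact_force: [-4.9, 1.6, -0.0]
opening: 0.019
```

```bash
python3 -c "
from h import *
st([.376,.2378,.054],101)"
```

```text
t 5.7 tcp [0.4565 0.2526 0.3343] grasp [0.4597 0.2561 0.1794] x [ 0.021  0.023 -1.   ] yaw 100.82 F [-4.88  1.62 -0.05] op 0.019 q [ 0.36 -0.15  1.93  0.01  1.34 -1.4 ]
units [-4.18 -0.91 -6.27] turn 0.03
```

Call:
carry_out(increments=[[[0, 0, 0], [0.54, 0.1, 0.3], 0], [[0, 0, 0], [0.56, 0.11, 0.26], 0], [[0, 0, 0], [0.58, 0.11, 0.21], 0], [[0, 0, 0], [0.6, 0.12, 0.17], 0], [[0, 0, 0], [0.62, 0.12, 0.12], 0], [[0, 0, 0], [0.62, 0.12, 0.07], 0], [[0, 0, 0], [0.62, 0.12, 0.02], 0]])

```text
t: 6.4
tool_pos: [0.5455, 0.2705, 0.3581]
tool_rot: [-1.342, 1.085, 1.342]
contact_force: [-3.4, 2.3, -2.7]
opening: 0.0195
```

```bash
python3 -c "
from h import *
st([.376,.2378,.054],101)"
```

```text
t 6.4 tcp [0.5455 0.2705 0.3581] grasp [0.5482 0.2737 0.2031] x [ 0.017  0.021 -1.   ] yaw 100.9 F [-3.37  2.35 -2.74] op 0.0195 q [ 0.34  0.04  1.7   0.01  1.37 -1.43]
units [-8.61 -1.8  -7.46] turn 0.02
```

Call:
carry_out(increments=[[[0, 0, 0], [0.6, 0.12, -0.04], 0], [[0, 0, 0], [0.6, 0.12, -0.08], 0], [[0, 0, 0], [0.4, 0.07, -0.1], 0], [[0, 0, 0], [0.2, 0.04, -0.04], 0]])

```text
t: 6.8
tool_pos: [0.5855, 0.2786, 0.3524]
tool_rot: [-1.342, 1.086, 1.344]
contact_force: [-3.5, 0.7, -1.8]
opening: 0.0193
```

```bash
python3 -c "
from h import *
st([.376,.2378,.054],101)
im,d=get_image('side'); cv2.imwrite('pics/s2.png',cv2.resize(im[60:220,150:320],None,fx=4,fy=4,interpolation=cv2.INTER_CUBIC))"
```

```text
t 6.8 tcp [0.5855 0.2786 0.3524] grasp [0.5879 0.2817 0.1975] x [ 0.015  0.02  -1.   ] yaw 100.97 F [-3.48  0.69 -1.77] op 0.0193 q [ 0.33  0.14  1.61  0.01  1.37 -1.44]
units [-10.59  -2.2   -7.17] turn 0.01
```

View pics/s2.png

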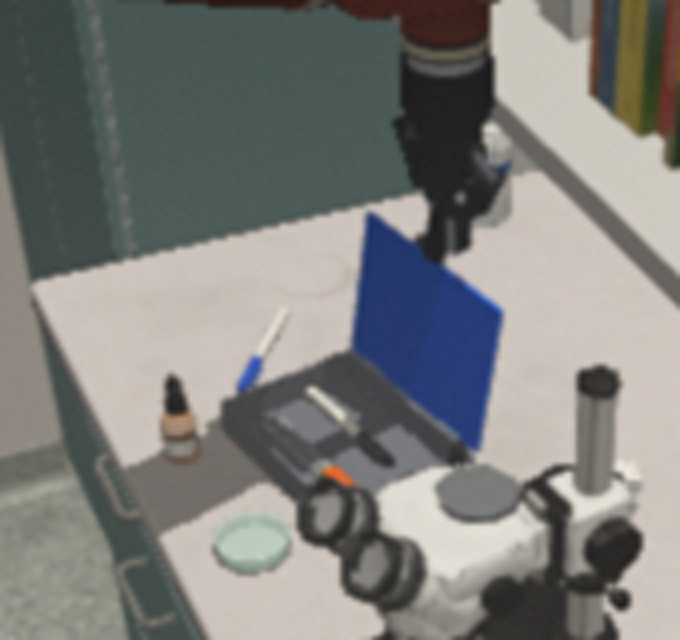

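Call:
carry_out(increments=[[[0, 0, 0], [0.4, 0.08, -0.1], 0], [[0, 0, 0], [0.3, 0.05, -0.08], 0]])

```text
t: 7.05
tool_pos: [0.5972, 0.2811, 0.3495]
tool_rot: [-1.336, 1.101, 1.357]
contact_force: [-28.2, -6.2, 13.6]
opening: 0.0186
```

```bash
python3 -c "
from h import *
st([.376,.2378,.054],101)"
```

```text
t 7.05 tcp [0.5972 0.2811 0.3495] grasp [0.5968 0.2836 0.1945] x [-0.002  0.016 -1.   ] yaw 101.0 F [-28.18  -6.16  13.63] op 0.0186 q [ 0.32  0.17  1.58  0.02  1.39 -1.44]
units [-11.04  -2.29  -7.03] turn 0.0
```

Call:
carry_out(increments=[[[0, 0, 0], [-0.3, -0.05, 0.1], 0], [[0, 0, 0], [0, 0, 0], 0.5], [[0, 0, 0], [0, 0, 0], 0.5], [[0, 0, 0], [0, 0, 0.8], 0.5], [[0, 0, 0], [0, 0, 1], 0.4], [[0, 0, -0.8], [-0.5, 0, 1], 0.4], [[0, 0, -0.8], [-1, 0, 0], 0.4], [[0, 0, -0.8], [-1, -0.5, 0], 0.4]])

```text
t: 7.85
tool_pos: [0.5453, 0.2695, 0.4204]
tool_rot: [-1.164, 1.204, 1.157]
contact_force: [-0.4, -0.5, 0.1]
opening: 0.0343
```

Call:
carry_out(increments=[[[0, 0, -1], [-1, -1, 0], 0.36], [[0, 0, -1], [-1, -1, 0], 0.36], [[0, 0, -1], [-1, -1, 0], 0.36], [[0, 0, -1], [-0.5, -0.5, 0], 0.36]])

```text
t: 8.25
tool_pos: [0.4736, 0.1978, 0.4309]
tool_rot: [-0.863, 1.35, 0.832]
contact_force: [0.4, 0.3, 0.2]
opening: 0.031
```

```bash
python3 - <<'E'
from h import *
st()
im,d=get_image('top'); np.save("topd.npy",d); cv2.imwrite('pics/top3.png',im)
for q in ["file_grip","file_blade","case_floor","marker_black","lid_hinge"]:
    r=tip_of('top',q)
    for x in r[:2]:
        u,v=x["centre"]; print(q,round(x["p"],2),np.round([u,v],1),ray_z("top",u,v,.012).round(4), unp("top",u,v,med(d,u,v,1)).round(3))
cv2.imwrite('pics/t3.png',cv2.resize(im[180:290,140:270],None,fx=5,fy=5,interpolation=cv2.INTER_CUBIC))
E
```

```text
t 8.25 tcp [0.4736 0.1978 0.4309] grasp [0.4812 0.1989 0.2761] x [ 0.049  0.008 -0.999] yaw 62.86 F [0.37 0.28 0.18] op 0.031 q [ 0.25 -0.25  1.85 -0.    1.49 -0.84]
file_grip 0.58 [211.1 234.2] [0.4421 0.2053 0.012 ] [0.366 0.112 0.515]
file_grip 0.28 [369.4 199.1] [ 0.5852 -0.3349  0.012 ] [ 0.558 -0.311  0.116]
file_blade 0.43 [209.6 232.4] [0.4481 0.2108 0.012 ] [0.366 0.111 0.539]
case_floor 0.59 [195.1 223.7] [0.4764 0.2628 0.012 ] [0.478 0.264 0.005]
case_floor 0.56 [356.3 182.9] [ 0.6421 -0.2898  0.012 ] [ 0.642 -0.29   0.012]
marker_black 0.36 [368.  198.9] [ 0.5858 -0.33    0.012 ] [ 0.558 -0.306  0.118]
lid_hinge 0.71 [195.  203.6] [0.5471 0.2691 0.012 ] [0.416 0.136 0.579]
```

View pics/t3.png

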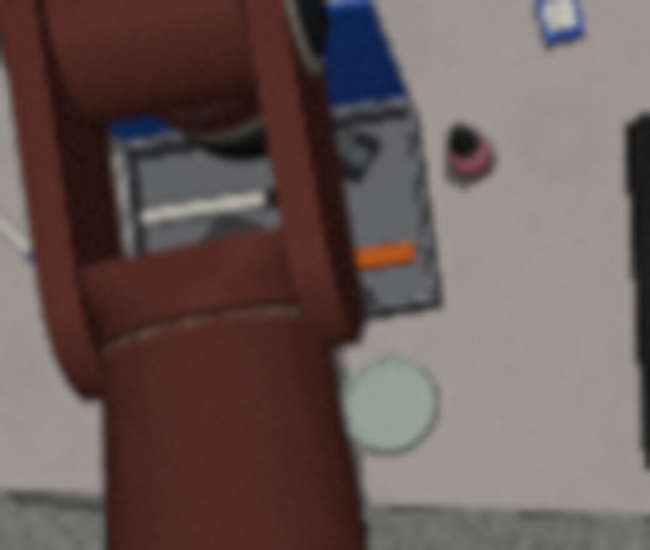

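```bash
cat > orange.py <<'E'
from h import *
def orange(n,im,d,z=.018,box=None):
    h=cv2.cvtColor(im,cv2.COLOR_BGR2HSV); m=(h[...,0]>4)&(h[...,0]<20)&(h[...,1]>180)&(h[...,2]>120)
    if box: 
        k=np.zeros_like(m); k[box[0]:box[1],box[2]:box[3]]=1; m&=k.astype(bool)
    v,u=np.nonzero(m)
    return u,v
E
python3 - <<'E'
from orange import *
im=cv2.imread('pics/top3.png'); d=np.load('topd.npy')
u,v=orange('top',im,d,box=(180,290,140,270))
P=np.array([ray_z('top',a,b,.018) for a,b in zip(u,v)])
print(len(u),u.min(),u.max(),v.min(),v.max(),np.median([unp('top',a,b,d[b,a])[2] for a,b in zip(u,v)]))
r=cv2.minAreaRect(P[:,:2].astype(np.float32)); print(r,cv2.boxPoints(r).round(4).tolist())
E
```

```text
31 211 221 229 232 0.01764526266761246
((0.4537522792816162, 0.18804414570331573), (0.009668351151049137, 0.03444310277700424), 11.744105339050293) [[0.445499986410141, 0.20389999449253082], [0.45249998569488525, 0.17020000517368317], [0.4620000123977661, 0.17219999432563782], [0.45500001311302185, 0.20589999854564667]]
```

Call:
carry_out(increments=[[[-0.1, 0.5, -1], [-1, 0.1, -0.5], 0.36], [[0, 0, -1], [-0.5, 0, -1], 0.36], [[0, 0, -1], [0, 0, -1], 0.36], [[0, 0, -1], [0, 0, -1], 0.36], [[0, 0, -1], [0, 0, -1], 0.36], [[0, 0, -1], [0, 0, -1], 0.36], [[0, 0, -1], [0, 0, -1], 0.36], [[0, 0, -1], [0, 0, -1], 0.36]])

```text
t: 9.35
tool_pos: [0.4492, 0.2056, 0.2784]
tool_rot: [-0.224, 1.559, 0.221]
contact_force: [0.7, -0.1, -0.8]
opening: 0.0304
```

```bash
python3 -c "
from h import *
st([.451,.202,.023],11.5)"
```

```text
t 9.35 tcp [0.4492 0.2056 0.2784] grasp [0.4493 0.2053 0.1234] x [ 0.001 -0.002 -1.   ] yaw 16.23 F [ 0.66 -0.1  -0.82] op 0.0304 q [ 0.28 -0.15  2.03 -0.    1.26 -0.  ]
units [ 0.08 -0.16 -5.02] turn -0.83
```

Call:
carry_out(increments=[[[0, 0, -0.9], [0.1, -0.2, -1], 0.36], [[0, 0, 0], [0, 0, -1], 0.36], [[0, 0, 0], [0, 0, -0.9], 0.36], [[0, 0, 0], [0, 0, 0], 0.36]])

```text
t: 9.75
tool_pos: [0.4519, 0.2031, 0.2142]
tool_rot: [-0.155, 1.572, 0.15]
contact_force: [-0.0, 0.3, -0.7]
opening: 0.0311
```

```bash
python3 -c "
from orange import *
st([.451,.202,.023],11.5)
for n in ('top','side'):
    im,d=get_image(n); b=(200,260,180,250) if n=='top' else (140,200,210,260)
    cv2.imwrite(f'pics/{n}4.png',cv2.resize(im[b[0]:b[1],b[2]:b[3]],None,fx=8,fy=8,interpolation=cv2.INTER_CUBIC))
    u,v=orange(n,im,d,box=(130,290,140,270)); 
    if len(u): 
        P=np.array([ray_z(n,a,c,.018) for a,c in zip(u,v)]); r=cv2.minAreaRect(P[:,:2].astype(np.float32)); print(n,len(u),r)
"
```

```text
t 9.75 tcp [0.4519 0.2031 0.2142] grasp [0.4509 0.2025 0.0592] x [-0.006 -0.004 -1.   ] yaw 11.11 F [-0.04  0.33 -0.71] op 0.0311 q [ 0.27 -0.05  2.06 -0.    1.14  0.08]
units [ 0.   -0.03 -1.81] turn 0.07
top 9 ((0.45675578713417053, 0.17498067021369934), (0.007111845072358847, 0.006801920477300882), 3.9783711433410645)
```

View pics/top4.png

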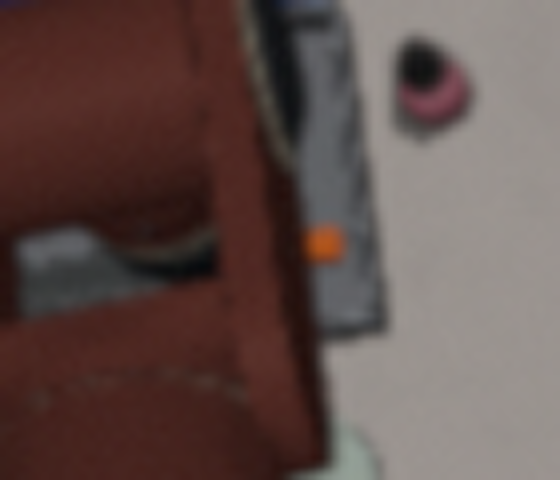

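View pics/side4.png

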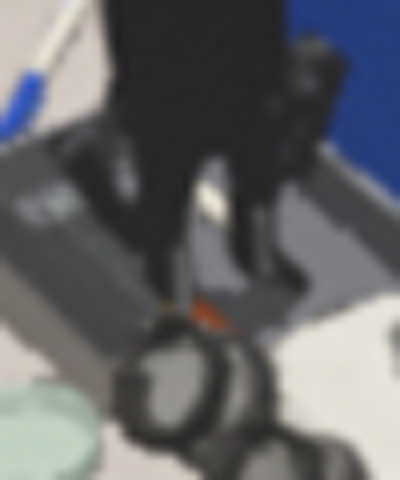

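Call:
carry_out(increments=[[[0, 0, 0], [0, 0, -0.8], 0.36], [[0, 0, 0], [0, 0, -0.7], 0.36], [[0, 0, 0], [0, 0, -0.2], 0.36]])

```text
t: 10.15
tool_pos: [0.4561, 0.2048, 0.1869]
tool_rot: [-0.154, 1.558, 0.153]
contact_force: [-0.6, 0.8, -0.4]
opening: 0.0312
```

```bash
python3 -c "
from h import *
st([.451,.202,.024],11.5)"
```

```text
t 10.15 tcp [0.4561 0.2048 0.1869] grasp [0.4573 0.2048 0.0319] x [ 0.008  0.    -1.   ] yaw 11.18 F [-0.58  0.78 -0.39] op 0.0312 q [ 0.27  0.    2.06 -0.    1.07  0.08]
units [-0.31 -0.14 -0.39] turn 0.06
```

Call:
carry_out(increments=[[[0, 0.1, 0], [-0.3, -0.15, -0.3], 0.36], [[0, 0, 0], [0, 0, 0], 0.36]])

```text
t: 10.35
tool_pos: [0.45, 0.2017, 0.181]
tool_rot: [-0.153, 1.568, 0.154]
contact_force: [-0.0, -1.1, -0.4]
opening: 0.0307
```

```bash
python3 -c "
from h import *
st([.451,.202,.024],11.5)"
```

```text
t 10.35 tcp [0.45   0.2017 0.181 ] grasp [0.4496 0.2018 0.026 ] x [-0.003  0.    -1.   ] yaw 11.21 F [-0.02 -1.07 -0.35] op 0.0307 q [ 0.27 -0.    2.07  0.    1.07  0.07]
units [ 0.07  0.01 -0.1 ] turn 0.05
```

Call:
carry_out(increments=[[[0, 0, 0], [0, 0, -0.15], 0.1], [[0, 0, 0], [0, 0, 0], 0], [[0, 0, 0], [0, 0, 0], 0], [[0, 0, 0], [0, 0, 0], 0], [[0, 0, 0], [0, 0, 0], 0]], squeeze=90)

```text
t: 10.85
tool_pos: [0.4506, 0.2018, 0.1794]
tool_rot: [-0.153, 1.565, 0.154]
contact_force: [0.6, -0.2, -1.3]
opening: 0.0112
```

```bash
python3 -c "
from h import *
st([.451,.202,.024],11.5)"
```

```text
t 10.85 tcp [0.4506 0.2018 0.1794] grasp [0.4507 0.2019 0.0244] x [ 0.     0.001 -1.   ] yaw 11.21 F [ 0.62 -0.18 -1.33] op 0.0112 q [0.27 0.   2.07 0.   1.07 0.07]
units [ 0.02  0.   -0.02] turn 0.05
```

Call:
carry_out(increments=[[[0, 0, 0], [0, 0, 0.5], 0], [[0, 0, 0], [0, 0, 1], 0], [[0, 0, 0], [0, 0, 1], 0], [[0, 0, 0], [0, 0, 1], 0], [[0, 0, 0], [0, 0, 1], 0], [[0, 0, 0], [0, 0, 1], 0]])

```text
t: 11.45
tool_pos: [0.4481, 0.2012, 0.292]
tool_rot: [-0.154, 1.573, 0.154]
contact_force: [-0.2, 0.5, -0.8]
opening: 0.0115
```

```bash
python3 -c "
from orange import *
st()
for n in ('top','side'):
    im,d=get_image(n); b=(180,280,150,270) if n=='top' else (90,190,190,310)
    cv2.imwrite(f'pics/{n}5.png',cv2.resize(im[b[0]:b[1],b[2]:b[3]],None,fx=6,fy=6,interpolation=cv2.INTER_CUBIC))
"
```

```text
t 11.45 tcp [0.4481 0.2012 0.292 ] grasp [0.4469 0.2009 0.137 ] x [-0.008 -0.001 -1.   ] yaw 11.23 F [-0.23  0.48 -0.82] op 0.0115 q [ 0.27 -0.17  2.02  0.    1.3   0.07]
```

View pics/side5.png

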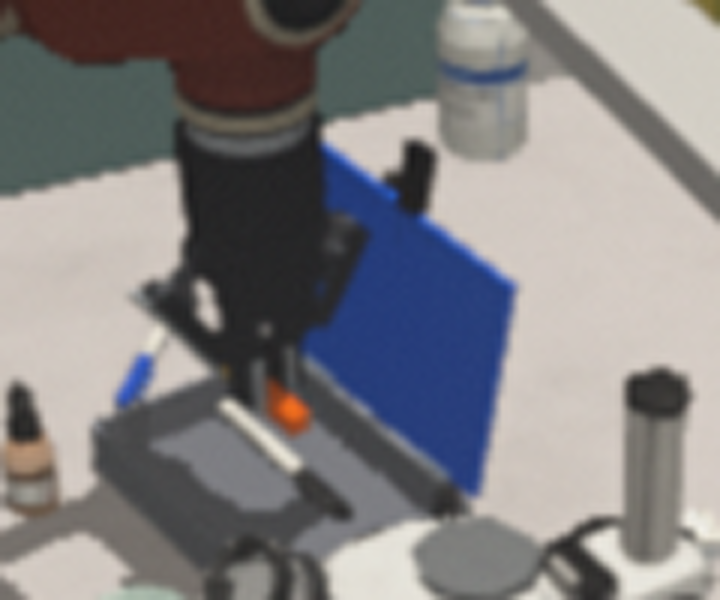

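View pics/top5.png

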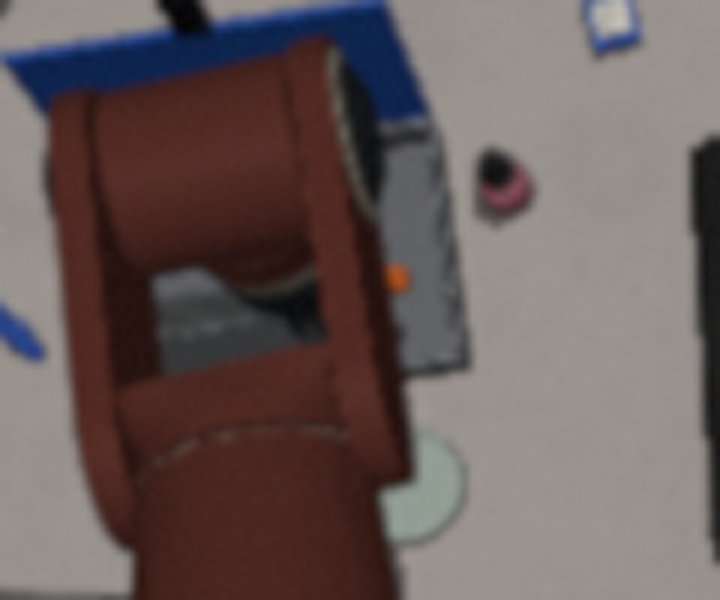

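Call:
carry_out(increments=[[[0, 0, 0], [0, 0, 1], 0], [[0, 0, 0], [0, 0, 1], 0], [[0, 0, 0], [0, 0, 1], 0], [[0, 0, 0], [0, 0, 1], 0], [[0, 0, 0], [0, 0, 1], 0], [[0, 0, 0], [0, 0, 1], 0], [[0, 0, -0.5], [0, 0, 1], 0], [[0, 0, -0.8], [0, -0.5, 1], 0]])

```text
t: 12.35
tool_pos: [0.446, 0.1909, 0.4485]
tool_rot: [-0.051, 1.589, 0.049]
contact_force: [0.3, -0.6, -0.3]
opening: 0.011
```

Call:
carry_out(increments=[[[0, 0, -0.9], [0, -0.8, 1], 0], [[0, 0, -0.9], [0, -1, 0.8], 0], [[0, 0, -0.9], [0, -1, 0], 0], [[0, 0, -0.9], [0, -1, 0], 0], [[0, 0, -0.9], [0, -1, 0], 0], [[0, 0, -0.9], [0, -1, 0], 0], [[0, 0, -0.9], [0, -1, 0], 0], [[0, 0, -0.9], [0, -1, 0], 0]])

```text
t: 13.15
tool_pos: [0.4454, 0.0306, 0.481]
tool_rot: [0.54, 1.527, -0.532]
contact_force: [-0.6, -0.1, -0.8]
opening: 0.0112
```

```bash
python3 -c "
from orange import *
st([.447,-.2825,.33],-101)
for n in ('side',):
    im,d=get_image(n); b=(60,210,190,370)
    cv2.imwrite(f'pics/{n}6.png',cv2.resize(im[b[0]:b[1],b[2]:b[3]],None,fx=4,fy=4,interpolation=cv2.INTER_CUBIC))
"
```

```text
t 13.15 tcp [0.4454 0.0306 0.481 ] grasp [0.4423 0.0326 0.3261] x [-0.02   0.013 -1.   ] yaw -39.15 F [-0.6  -0.06 -0.77] op 0.0112 q [-0.1  -0.42  1.9   0.01  1.68  0.58]
units [  0.24 -15.75   0.2 ] turn -10.8
```

View pics/side6.png

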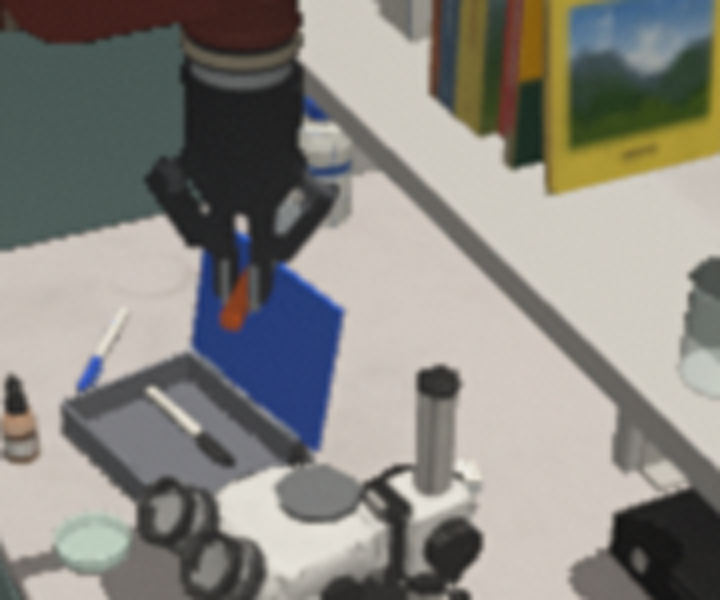

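Call:
carry_out(increments=[[[-0.1, -0.2, -0.7], [0, -1, 0.1], 0], [[0, 0, -0.7], [0, -1, 0.1], 0], [[0, 0, -0.7], [0, -1, 0], 0], [[0, 0, -0.7], [0, -1, 0], 0], [[0, 0, -0.7], [0, -1, 0], 0], [[0, 0, -0.7], [0, -1, 0], 0], [[0, 0, -0.7], [0, -1, 0], 0], [[0, 0, -0.7], [0, -1, 0], 0]])

```text
t: 14.0
tool_pos: [0.445, -0.1349, 0.4759]
tool_rot: [0.982, 1.352, -0.978]
contact_force: [0.9, 0.5, 0.1]
opening: 0.0113
```

Call:
carry_out(increments=[[[0, 0, -0.7], [0, -1, 0], 0], [[0, 0, -0.7], [0, -1, 0], 0], [[0, 0, -0.7], [0, -1, 0], 0], [[0, 0, -0.7], [0, -1, 0], 0], [[0, 0, -0.7], [0, -1, 0], 0], [[0, 0, -0.6], [0, -1, 0], 0], [[0, 0, 0], [0, -0.8, 0], 0]])

```text
t: 14.7
tool_pos: [0.4453, -0.2751, 0.4675]
tool_rot: [1.3, 1.178, -1.291]
contact_force: [0.0, -0.1, 0.2]
opening: 0.0116
```

```bash
python3 -c "
from orange import *
st([.44,-.281,.20],-101)
for n in ('side','top'):
    im,d=get_image(n);  cv2.imwrite(f'pics/{n}7r.png',im); np.save(n+'7.npy',d); b=(160,320,240,420) if n=='side' else (140,280,280,440)
    cv2.imwrite(f'pics/{n}7.png',cv2.resize(im[b[0]:b[1],b[2]:b[3]],None,fx=4,fy=4,interpolation=cv2.INTER_CUBIC))
"
```

```text
t 14.7 tcp [ 0.4453 -0.2751  0.4675] grasp [ 0.4436 -0.272   0.3125] x [-0.011  0.02  -1.   ] yaw -96.39 F [ 0.01 -0.15  0.22] op 0.0116 q [-0.7  -0.22  1.76  0.01  1.62  0.99]
units [-0.18 -0.45 -5.63] turn -0.81
```

View pics/side7.png

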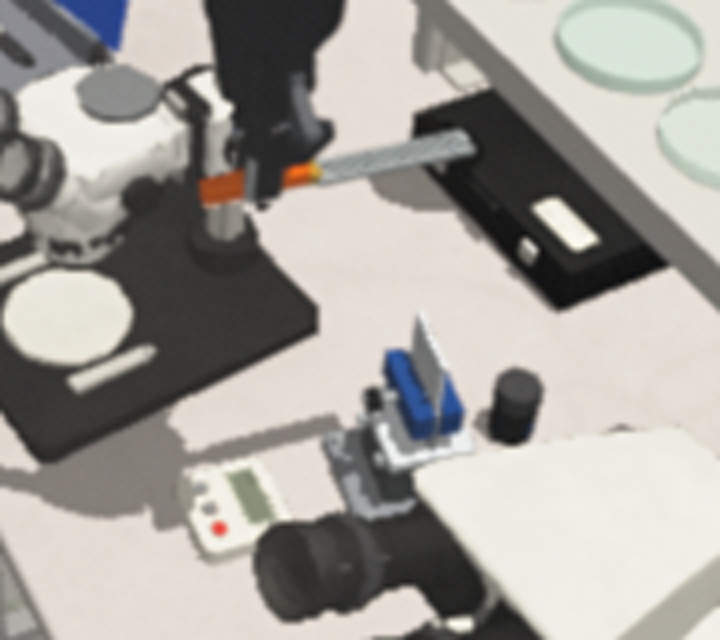

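View pics/top7.png

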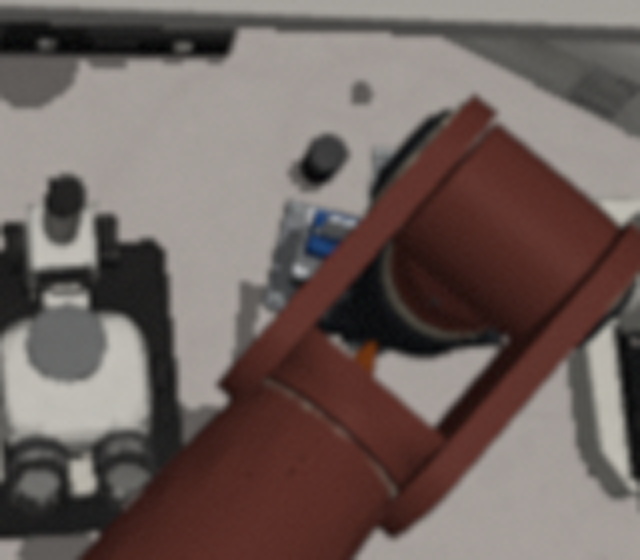

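```bash
cat > inh.py <<'E'
from orange import *
def inhand(n,d,im):
    c,M,p=cal(n); vv,uu=np.mgrid[:420,:560]
    P=(M@np.stack([(uu-c["cx"])/c["fx"]*d,(vv-c["cy"])/c["fy"]*d,d]).reshape(3,-1)).T+p
    P=P.reshape(420,560,3)
    o=get_obs(); T=R.from_rotvec(o["tool_rot"]).as_matrix(); g=o["tool_pos"]+.155*T[:,0]
    Q=(P-g)@T   # tool: x along fingers, z jaw
    f=T[:,1] if T[0,1]>0 else -T[:,1]
    s=((P-g)@f); w=Q[...,2]; h=-Q[...,0]
    m=(d>0)&(abs(w)<.03)&(s>.03)&(s<.17)&(abs(h)<.06)
    return P,s,w,h,m,im
E
python3 - <<'E'
from inh import *
im=cv2.imread('pics/side7r.png'); d=np.load('side7.npy')
P,s,w,h,m,_=inhand('side',d,im)
for lo in np.arange(.03,.17,.01):
    k=m&(s>=lo)&(s<lo+.01); 
    if k.sum(): print(round(lo+.005,3),k.sum(),"w",np.percentile(w[k],[5,50,95]).round(4),"h",np.percentile(h[k],[5,50,95]).round(4))
E
```

```text
0.035 22 w [-0.0031  0.0059  0.0108] h [-0.0187 -0.013  -0.0101]
0.045 28 w [-0.0064  0.0024  0.0099] h [-0.019  -0.0152 -0.013 ]
0.055 27 w [-0.0061  0.0037  0.0106] h [-0.0186 -0.0152 -0.0131]
0.065 26 w [-0.0057  0.0031  0.01  ] h [-0.0193 -0.0154 -0.0132]
0.075 29 w [-0.0071  0.0032  0.0103] h [-0.0185 -0.0157 -0.0141]
0.085 26 w [-0.0057  0.0047  0.0107] h [-0.0182 -0.0152 -0.0133]
0.095 27 w [-0.0053  0.0021  0.0113] h [-0.0175 -0.0154 -0.0134]
0.105 25 w [-0.0062  0.005   0.0106] h [-0.0188 -0.0152 -0.0133]
0.115 26 w [-0.0055  0.0034  0.0105] h [-0.019  -0.0145 -0.013 ]
0.125 25 w [-0.0062  0.0066  0.0113] h [-0.0199 -0.0156 -0.0139]
0.135 15 w [-0.0043  0.0032  0.0107] h [-0.0188 -0.0158 -0.0146]
```

```bash
python3 - <<'E'
from inh import *
im=cv2.imread('pics/side7r.png'); d=np.load('side7.npy')
P,s,w,h,m,_=inhand('side',d,im)
X=P.reshape(-1,3); k=(X[:,0]>.5)&(X[:,0]<.63)&(X[:,1]>-.36)&(X[:,1]<-.25)&(X[:,2]>.112)&(X[:,2]<.16)
Y=X[k]; print(len(Y),Y.min(0).round(3),Y.max(0).round(3)); 
print(np.polyfit(Y[:,1],Y[:,0],1), Y[:,0].mean(), Y[:,1].mean())
T=Y[Y[:,2]>.138]; print(T.round(3).tolist(), np.polyfit(T[:,1],T[:,0],1))
d=np.load('topd.npy'); P=inhand('top',d,im)[0].reshape(-1,3)
k=(P[:,0]>.5)&(P[:,0]<.63)&(P[:,1]>-.36)&(P[:,1]<-.25)&(P[:,2]>.136)&(P[:,2]<.16); Y=P[k]
print(len(Y),np.polyfit(Y[:,1],Y[:,0],1),Y.mean(0),Y.min(0),Y.max(0))
E
```

```text
108 [ 0.554 -0.333  0.112] [ 0.567 -0.281  0.148]
[0.21321952 0.62579114] 0.5598093414877818 -0.3094547972275757
[[0.565, -0.284, 0.145], [0.567, -0.286, 0.146], [0.566, -0.284, 0.141], [0.564, -0.291, 0.148], [0.564, -0.287, 0.141], [0.564, -0.291, 0.145], [0.566, -0.292, 0.145], [0.563, -0.293, 0.143], [0.564, -0.295, 0.145], [0.564, -0.293, 0.139], [0.562, -0.298, 0.145], [0.565, -0.299, 0.145], [0.562, -0.295, 0.138], [0.562, -0.299, 0.142], [0.562, -0.303, 0.146], [0.562, -0.3, 0.14], [0.561, -0.306, 0.145], [0.564, -0.305, 0.144], [0.56, -0.303, 0.139], [0.56, -0.307, 0.143], [0.562, -0.309, 0.144], [0.559, -0.308, 0.141], [0.56, -0.312, 0.145], [0.563, -0.312, 0.143], [0.557, -0.315, 0.145], [0.561, -0.315, 0.144], [0.559, -0.314, 0.139], [0.558, -0.319, 0.144], [0.56, -0.321, 0.146], [0.556, -0.318, 0.141], [0.555, -0.323, 0.146], [0.557, -0.324, 0.147], [0.557, -0.322, 0.14], [0.558, -0.325, 0.143], [0.558, -0.328, 0.146], [0.556, -0.324, 0.139], [0.554, -0.329, 0.145], [0.557, -0.33, 0.145], [0.556, -0.328, 0.14], [0.558, -0.329, 0.14]] [0.21266738 0.62615788]
31 [0.20764853 0.62473402] [ 0.56124751 -0.3057402   0.14284132] [ 0.555621   -0.32914804  0.1364459 ] [ 0.56677163 -0.28189375  0.14841324]
```

Call:
carry_out(increments=[[[-0.2, -0.1, -0.5], [-0.2, -0.2, -1], 0], [[0, 0, -0.5], [-0.2, -0.2, -1], 0], [[0, 0, 0], [0, 0, -1], 0], [[0, 0, 0], [0, 0, -1], 0], [[0, 0, 0], [0, 0, -1], 0], [[0, 0, 0], [0, 0, -1], 0], [[0, 0, 0], [0, 0, -0.2], 0]])

```text
t: 15.5
tool_pos: [0.4377, -0.2796, 0.3389]
tool_rot: [1.359, 1.108, -1.355]
contact_force: [-0.5, -0.1, -1.5]
opening: 0.0115
```

```bash
cat >> inh.py <<'E'
E0=np.array([.561,-.306,.145]); U=np.array([.978,-.208])
def fs():
    o=get_obs(); T=R.from_rotvec(o["tool_rot"]).as_matrix(); g=o["tool_pos"]+.155*T[:,0]
    f=T[:,1] if T[0,1]>0 else -T[:,1]
    mid=g+.0865*f+.0198*T[:,0]; d=E0-mid
    k=-(d[:2]@f[:2])
    s=d[:2]@f[:2]  # edge x in file
    und=mid+f*s
    l=(mid-E0)[:2]@np.array([-U[1],U[0]])
    print("t",round(o["t"],2),"edge at",round(s*1000,1),"mm; underside-edge",round((und[2]-.145)*1000,1),"mm; lateral",round(l*1000,1),"yaw",np.degrees(np.arctan2(f[1],f[0])).round(1),"slope",f[2].round(3),"roll",(T[2,2]).round(3),"F",o["contact_force"].round(2),"op",round(o["opening"],4),"g",g.round(4))
    return o
E
python3 -c "
from inh import *
fs()
im,d=get_image('side'); cv2.imwrite('pics/s8.png',cv2.resize(im[190:320,270:420],None,fx=5,fy=5,interpolation=cv2.INTER_CUBIC)); np.save('side7.npy',d); cv2.imwrite('pics/side7r.png',im)
P,s,w,h,m,_=inhand('side',d,im)
X=P.reshape(-1,3); k=m&(s>.06)&(s<.14); print(np.median(h[k]),np.polyfit(s[k],h[k],1),s[m].max())
k=m&(s>.06)&(s<.14);print('z',np.percentile(P[k][:,2],[5,50,95]))
"
```

```text
t 15.5 edge at 39.5 mm; underside-edge 19.2 mm; lateral 1.3 yaw -11.6 slope 0.0 roll -0.003 F [-0.51 -0.09 -1.49] op 0.0115 g [ 0.4379 -0.2791  0.1839]
-0.016856096386283072 [-0.33339076  0.01063495] 0.13437952305256753
z [0.12975819 0.16775434 0.17032759]
```

View pics/s8.png

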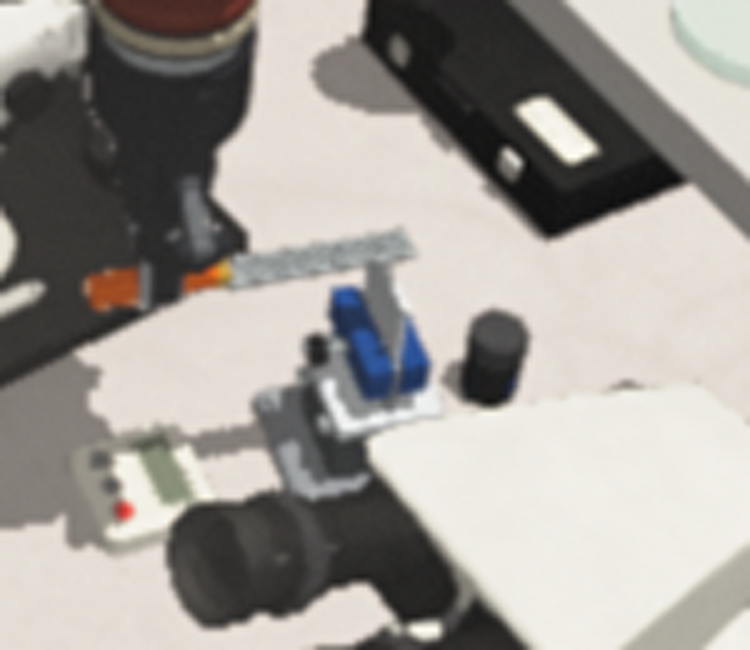

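Call:
carry_out(increments=[[[0, 0, 0], [0.1, 0, -0.5], 0], [[0, 0, 0], [0.1, -0.02, -0.4], 0]])

```text
t: 15.75
tool_pos: [0.4429, -0.2801, 0.3234]
tool_rot: [1.358, 1.103, -1.351]
contact_force: [-1.3, 0.3, -2.4]
opening: 0.0114
```

```bash
python3 -c "
from inh import *
fs()"
```

```text
t 15.75 edge at 33.4 mm; underside-edge 4.3 mm; lateral 1.6 yaw -11.5 slope 0.006 roll -0.001 F [-1.31  0.27 -2.43] op 0.0114 g [ 0.4437 -0.2802  0.1684]
```

Call:
carry_out(increments=[[[0, 0, 0], [0.12, -0.02, -0.45], 0]])

```text
t: 15.85
tool_pos: [0.4459, -0.2807, 0.3151]
tool_rot: [1.358, 1.101, -1.35]
contact_force: [0.0, -1.3, 0.6]
opening: 0.0114
```

```bash
python3 -c "
from inh import *
fs()"
```

```text
t 15.85 edge at 30.0 mm; underside-edge -3.8 mm; lateral 1.5 yaw -11.5 slope 0.008 roll 0.001 F [ 0.   -1.28  0.58] op 0.0114 g [ 0.447  -0.281   0.1601]
```

Call:
carry_out(increments=[[[0, 0, 0], [0.3, -0.06, -0.1], 0], [[0, 0, 0], [0.5, -0.1, 0], 0]])

```text
t: 16.05
tool_pos: [0.4624, -0.284, 0.3125]
tool_rot: [1.358, 1.101, -1.351]
contact_force: [-0.8, 0.7, 1.6]
opening: 0.0115
```

```bash
python3 -c "
from inh import *
fs()"
```

```text
t 16.05 edge at 13.2 mm; underside-edge -6.6 mm; lateral 1.6 yaw -11.5 slope 0.007 roll 0.0 F [-0.75  0.71  1.57] op 0.0115 g [ 0.4635 -0.2843  0.1575]
```

Call:
carry_out(increments=[[[0, 0, 0], [0.5, -0.1, 0.03], 0], [[0, 0, 0], [0.5, -0.1, 0.03], 0], [[0, 0, 0], [0.5, -0.1, 0.03], 0]])

```text
t: 16.35
tool_pos: [0.4959, -0.2911, 0.3158]
tool_rot: [1.358, 1.099, -1.35]
contact_force: [-0.4, -0.2, 1.3]
opening: 0.0112
```

```bash
python3 -c "
from inh import *
fs()"
```

```text
t 16.35 edge at -21.4 mm; underside-edge -3.4 mm; lateral 1.6 yaw -11.5 slope 0.009 roll 0.001 F [-0.36 -0.18  1.27] op 0.0112 g [ 0.4973 -0.2916  0.1608]
```

Call:
carry_out(increments=[[[0, 0, 0], [0.4, -0.08, -0.15], 0], [[0, 0, 0], [0.4, -0.08, -0.05], 0]])

```text
t: 16.55
tool_pos: [0.5142, -0.2948, 0.3124]
tool_rot: [1.358, 1.098, -1.349]
contact_force: [-2.3, 0.1, 1.5]
opening: 0.0113
```

```bash
python3 -c "
from inh import *
fs()
im,d=get_image('side'); cv2.imwrite('pics/s9.png',cv2.resize(im[190:320,270:420],None,fx=5,fy=5,interpolation=cv2.INTER_CUBIC))
hsv=cv2.cvtColor(im,cv2.COLOR_BGR2HSV); b=(hsv[...,0]>100)&(hsv[...,0]<130)&(hsv[...,1]>150)&(hsv[...,2]>60)
def jaw(im,d):
    hsv=cv2.cvtColor(im,cv2.COLOR_BGR2HSV); b=(hsv[...,0]>100)&(hsv[...,0]<130)&(hsv[...,1]>150)&(hsv[...,2]>60)
    P=inhand('side',d,im)[0]; k=b&(P[...,0]>.5)&(P[...,0]<.62)&(P[...,1]>-.36)&(P[...,1]<-.25); return k.sum(),P[k].mean(0).round(4),np.percentile(P[k][:,2],[50,90]).round(4),np.array(np.nonzero(k)).mean(1)
print(jaw(im,d)); print(jaw(cv2.imread('pics/side7r.png'),np.load('side7.npy')))
"
```

```text
t 16.55 edge at -40.3 mm; underside-edge -6.9 mm; lateral 1.7 yaw -11.5 slope 0.011 roll 0.002 F [-2.28  0.07  1.5 ] op 0.0113 g [ 0.5158 -0.2955  0.1574]
(np.int64(113), array([ 0.5576, -0.3208,  0.0957]), array([0.097, 0.1  ]), array([261.0619469 , 346.97345133]))
(np.int64(106), array([ 0.5529, -0.3191,  0.1025]), array([0.1039, 0.1058]), array([259.50943396, 345.43396226]))
```

View pics/s9.png

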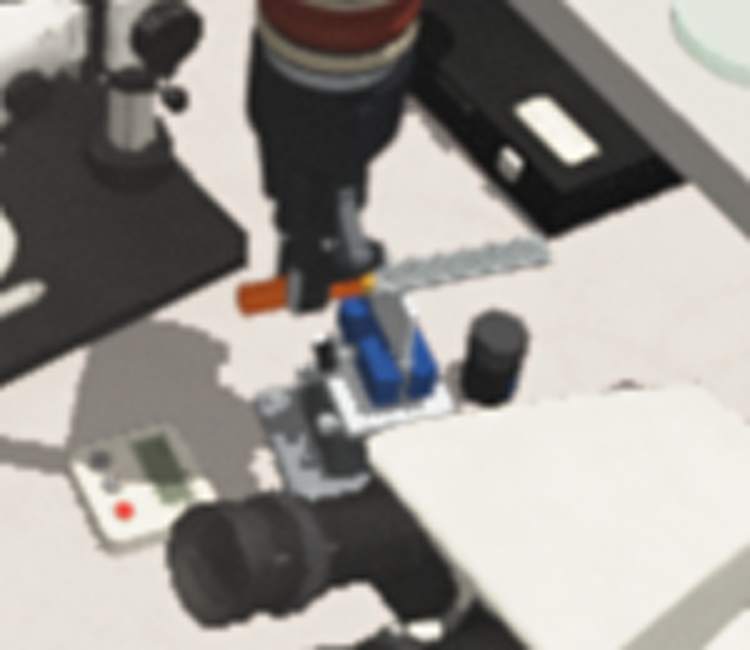

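Call:
carry_out(increments=[[[0, 0, 0], [0.1, -0.02, 0.8], 0], [[0, 0, 0], [0.05, 0, 0.8], 0], [[0, 0, 0], [-0.8, 0.17, 0.2], 0], [[0, 0, 0], [-0.98, 0.2, 0], 0], [[0, 0, 0], [-0.98, 0.2, 0], 0], [[0, 0, 0], [-0.8, 0.17, 0], 0], [[0, 0.1, 0], [-0.3, 0.06, 0], 0], [[0, 0, 0], [0, 0, 0], 0]])

```text
t: 17.4
tool_pos: [0.4391, -0.2789, 0.3596]
tool_rot: [1.352, 1.094, -1.353]
contact_force: [0.3, -0.2, -1.0]
opening: 0.0112
```

```bash
python3 -c "
from inh import *
fs()"
```

```text
t 17.4 edge at 36.7 mm; underside-edge 41.0 mm; lateral 0.5 yaw -11.5 slope 0.01 roll 0.009 F [ 0.34 -0.24 -1.01] op 0.0112 g [ 0.4403 -0.2805  0.2046]
```

Call:
carry_out(increments=[[[0, 0.1, 0], [-0.1, 0, -0.8], 0], [[0, 0, 0], [0.0, 0, -0.8], 0], [[0, 0, 0], [0.05, 0, -0.15], 0]])

```text
t: 17.7
tool_pos: [0.439, -0.2793, 0.3242]
tool_rot: [1.345, 1.098, -1.36]
contact_force: [0.3, -0.2, -1.9]
opening: 0.0116
```

```bash
python3 -c "
from inh import *
fs()"
```

```text
t 17.7 edge at 38.0 mm; underside-edge 4.7 mm; lateral -0.6 yaw -11.4 slope 0.002 roll 0.013 F [ 0.32 -0.17 -1.9 ] op 0.0116 g [ 0.439  -0.2813  0.1693]
```

Call:
carry_out(increments=[[[-0.1, 0, 0], [0.15, -0.03, -0.48], 0], [[0, 0, 0], [0.3, -0.06, -0.08], 0]])

```text
t: 17.9
tool_pos: [0.4487, -0.2811, 0.3113]
tool_rot: [1.338, 1.091, -1.365]
contact_force: [-1.7, 0.2, 0.7]
opening: 0.0113
```

```bash
python3 -c "
from inh import *
fs()"
```

```text
t 17.9 edge at 28.0 mm; underside-edge -8.1 mm; lateral -2.1 yaw -11.4 slope 0.003 roll 0.022 F [-1.7   0.16  0.74] op 0.0113 g [ 0.4484 -0.2846  0.1564]
```

Call:
carry_out(increments=[[[0, 0, 0], [0.4, -0.08, 0.06], 0], [[0, 0, 0], [0.5, -0.1, 0.03], 0], [[0, 0, 0], [0.5, -0.1, 0.03], 0]])

```text
t: 18.2
tool_pos: [0.4796, -0.2875, 0.3146]
tool_rot: [1.337, 1.089, -1.364]
contact_force: [-0.7, 0.9, 0.8]
opening: 0.0111
```

```bash
python3 -c "
from inh import *
fs()"
```

```text
t 18.2 edge at -3.7 mm; underside-edge -4.8 mm; lateral -2.0 yaw -11.4 slope 0.004 roll 0.023 F [-0.66  0.88  0.81] op 0.0111 g [ 0.4795 -0.2912  0.1597]
```

Call:
carry_out(increments=[[[0, 0, 0], [0.5, -0.1, -0.06], 0], [[0, 0, 0], [0.5, -0.1, -0.06], 0], [[0, 0, 0], [0.5, -0.1, -0.06], 0], [[0, 0, 0], [0.25, -0.05, -0.05], 0]])

```text
t: 18.6
tool_pos: [0.5194, -0.2957, 0.3115]
tool_rot: [1.337, 1.087, -1.363]
contact_force: [-1.4, -0.5, 1.5]
opening: 0.0112
```

```bash
cat >> inh.py <<'E'
def jaw():
    im,d=get_image('side')
    hsv=cv2.cvtColor(im,cv2.COLOR_BGR2HSV); b=(hsv[...,0]>100)&(hsv[...,0]<130)&(hsv[...,1]>150)&(hsv[...,2]>60)
    P=inhand('side',d,im)[0]; k=b&(P[...,0]>.5)&(P[...,0]<.62)&(P[...,1]>-.36)&(P[...,1]<-.25)
    print("jaw rest .5529 -.3191 .1025, now",P[k].mean(0).round(4)); return im
E
python3 -c "
from inh import *
fs();jaw()"
```

```text
t 18.6 edge at -44.9 mm; underside-edge -8.0 mm; lateral -1.9 yaw -11.4 slope 0.007 roll 0.025 F [-1.37 -0.45  1.54] op 0.0112 g [ 0.5197 -0.2996  0.1566]
jaw rest .5529 -.3191 .1025, now [ 0.5577 -0.3208  0.0949]
```

Call:
carry_out(increments=[[[0, 0, 0], [0.1, -0.02, 0.7], 0], [[0, 0, 0], [0.05, 0, 0.7], 0], [[0, 0, 0], [-0.8, 0.17, 0.1], 0], [[0.1, 0, 0], [-0.98, 0.2, 0], 0], [[0.1, 0, 0], [-0.98, 0.2, 0], 0], [[0, 0, 0], [-0.9, 0.19, 0], 0], [[0, 0, 0], [-0.4, 0.09, 0], 0], [[0, 0, 0], [0, 0, 0], 0]])

```text
t: 19.45
tool_pos: [0.439, -0.2783, 0.3498]
tool_rot: [1.352, 1.097, -1.351]
contact_force: [0.2, -0.4, -0.1]
opening: 0.0111
```

```bash
python3 -c "
from inh import *
fs()"
```

```text
t 19.45 edge at 37.0 mm; underside-edge 31.1 mm; lateral 1.5 yaw -11.4 slope 0.009 roll 0.007 F [ 0.21 -0.43 -0.06] op 0.0111 g [ 0.4402 -0.2796  0.1948]
```

Call:
carry_out(increments=[[[0, 0.1, 0], [-0.1, 0, -0.7], 0], [[0, 0, 0], [0, 0, -0.6], 0]])

```text
t: 19.65
tool_pos: [0.4379, -0.2789, 0.3256]
tool_rot: [1.346, 1.097, -1.358]
contact_force: [-0.7, 0.6, -1.0]
opening: 0.0113
```

```bash
python3 -c "
from inh import *
fs()"
```

```text
t 19.65 edge at 38.8 mm; underside-edge 6.3 mm; lateral -0.3 yaw -11.4 slope 0.004 roll 0.012 F [-0.75  0.55 -1.04] op 0.0113 g [ 0.4382 -0.2809  0.1706]
```

Call:
carry_out(increments=[[[0, 0, 0], [0.15, -0.03, -0.52], 0], [[0, 0, 0], [0.3, -0.06, -0.06], 0]])

```text
t: 19.85
tool_pos: [0.4471, -0.2805, 0.3102]
tool_rot: [1.346, 1.101, -1.359]
contact_force: [-0.8, 0.3, 1.3]
opening: 0.0111
```

```bash
python3 -c "
from inh import *
fs()"
```

```text
t 19.85 edge at 30.0 mm; underside-edge -9.5 mm; lateral 0.4 yaw -11.4 slope 0.001 roll 0.01 F [-0.82  0.28  1.3 ] op 0.0111 g [ 0.447  -0.2821  0.1552]
```

Call:
carry_out(increments=[[[0, 0, 0], [0.4, -0.08, 0.1], 0], [[0, 0, 0], [0.5, -0.1, 0.04], 0], [[0, 0, 0], [0.5, -0.1, 0.0], 0]])

```text
t: 20.15
tool_pos: [0.4781, -0.2867, 0.3128]
tool_rot: [1.346, 1.102, -1.359]
contact_force: [-0.8, 0.7, 1.6]
opening: 0.0114
```

```bash
python3 -c "
from inh import *
fs()"
```

```text
t 20.15 edge at -1.5 mm; underside-edge -7.0 mm; lateral 0.8 yaw -11.4 slope 0.0 roll 0.01 F [-0.78  0.74  1.6 ] op 0.0114 g [ 0.4778 -0.2882  0.1578]
```

Call:
carry_out(increments=[[[0, 0, 0], [0.5, -0.1, -0.01], 0], [[0, 0, 0], [0.5, -0.1, -0.03], 0], [[0, 0, 0], [0.5, -0.1, -0.04], 0], [[0, 0, 0], [0.25, -0.05, -0.05], 0]])

```text
t: 20.55
tool_pos: [0.518, -0.2948, 0.3116]
tool_rot: [1.346, 1.1, -1.357]
contact_force: [-0.9, 0.0, 1.0]
opening: 0.0113
```

```bash
python3 -c "
from inh import *
fs();jaw()"
```

```text
t 20.55 edge at -42.6 mm; underside-edge -8.1 mm; lateral 1.2 yaw -11.3 slope 0.003 roll 0.011 F [-0.9   0.05  0.97] op 0.0113 g [ 0.5181 -0.2965  0.1566]
jaw rest .5529 -.3191 .1025, now [ 0.5575 -0.3203  0.0945]
```

Call:
carry_out(increments=[[[0, 0, 0], [0.1, -0.02, 0.7], 0], [[0, 0, 0], [0.05, 0, 0.9], 0], [[0, 0, 0], [-0.5, 0.1, 1], 0], [[0, 0, 0], [-0.8, 0.1, 1], 0], [[0, 0, 0], [-0.8, 0.1, 1], 0], [[0, 0, 0], [-0.8, 0.1, 1], 0], [[0, 0, 0], [-0.5, 0.1, 1], 0], [[0, 0, 0.5], [0, 0.3, 1], 0]])

```text
t: 21.4
tool_pos: [0.4487, -0.2771, 0.4672]
tool_rot: [1.309, 1.136, -1.324]
contact_force: [-0.2, 0.0, -1.0]
opening: 0.0116
```

Call:
carry_out(increments=[[[0, 0, 0.8], [0, 0.6, 0.6], 0], [[0, 0, 0.8], [0, 1, 0.2], 0], [[0, 0, 0.8], [0, 1, 0], 0], [[0, 0, 0.8], [0, 1, 0], 0], [[0, 0, 0.8], [0, 1, 0], 0], [[0, 0, 0.8], [0, 1, 0], 0], [[0, 0, 0.8], [0, 1, 0], 0], [[0, 0, 0.8], [0, 1, 0], 0]])

```text
t: 22.2
tool_pos: [0.4444, -0.1198, 0.495]
tool_rot: [0.819, 1.393, -0.824]
contact_force: [-0.2, -0.0, -1.3]
opening: 0.0115
```

```bash
python3 -c "
from inh import *
st([.45,.202,.33],11.4)"
```

```text
t 22.2 tcp [ 0.4444 -0.1198  0.495 ] grasp [ 0.4463 -0.1215  0.34  ] x [ 0.012 -0.011 -1.   ] yaw -60.59 F [-0.15 -0.04 -1.32] op 0.0115 q [-0.42 -0.39  1.86 -0.    1.66  0.63]
units [ 0.19 16.17 -0.5 ] turn 12.56
```

Call:
carry_out(increments=[[[0, 0, 0.8], [0, 1, 0], 0], [[0, 0, 0.8], [0, 1, 0], 0], [[0, 0, 0.8], [0, 1, 0], 0], [[0, 0, 0.8], [0, 1, 0], 0], [[0, 0, 0.8], [0, 1, 0], 0], [[0, 0, 0.8], [0, 1, 0], 0], [[0, 0, 0.8], [0, 1, 0], 0], [[0, 0, 0.8], [0, 1, 0], 0]])

```text
t: 23.0
tool_pos: [0.4396, 0.0473, 0.5002]
tool_rot: [0.31, 1.527, -0.303]
contact_force: [0.2, -0.4, -0.1]
opening: 0.0115
```

Call:
carry_out(increments=[[[0, 0, 0.8], [0, 1, 0], 0], [[0, 0, 0.8], [0, 1, 0], 0], [[0, 0, 0.8], [0, 1, 0], 0], [[0, 0, 0.8], [0, 1, 0], 0], [[0, 0, 0.8], [0, 1, 0], 0], [[0, 0, 0.8], [0, 1, 0], 0], [[0, 0, 0.8], [0, 1, 0], 0], [[0, 0, 0.5], [0, 0.8, 0], 0]])

```text
t: 23.8
tool_pos: [0.435, 0.2096, 0.5055]
tool_rot: [-0.181, 1.538, 0.202]
contact_force: [0.5, 0.0, -0.7]
opening: 0.0113
```

```bash
python3 -c "
from inh import *
st([.45,.202,.08],11.4)"
```

```text
t 23.8 tcp [0.435  0.2096 0.5055] grasp [0.4385 0.2121 0.3506] x [ 0.023  0.016 -1.   ] yaw 14.0 F [ 0.51  0.03 -0.71] op 0.0113 q [ 0.29 -0.34  1.8   0.01  1.65  0.05]
units [  0.58  -0.5  -13.53] turn -0.45
```

Call:
carry_out(increments=[[[-0.15, 0.2, -0.4], [0.6, -0.5, -0.8], 0], [[0, 0, 0], [0, 0, -1], 0], [[0, 0, 0], [0, 0, -1], 0], [[0, 0, 0], [0, 0, -1], 0], [[0, 0, 0], [0, 0, -1], 0], [[0, 0, 0], [0, 0, -1], 0], [[0, 0, 0], [0, 0, -1], 0], [[0, 0, 0], [0, 0, -1], 0]])

```text
t: 24.6
tool_pos: [0.447, 0.1957, 0.3474]
tool_rot: [-0.155, 1.558, 0.149]
contact_force: [0.5, -0.2, -0.8]
opening: 0.0116
```

```bash
python3 -c "
from inh import *
st([.45,.202,.08],11.4)"
```

```text
t 24.6 tcp [0.447  0.1957 0.3474] grasp [0.4481 0.1953 0.1924] x [ 0.007 -0.003 -1.   ] yaw 11.1 F [ 0.46 -0.23 -0.84] op 0.0116 q [ 0.26 -0.24  1.99 -0.    1.39  0.07]
units [ 0.09  0.33 -5.62] turn 0.05
```

Call:
carry_out(increments=[[[0, 0, 0], [0.1, 0.33, -1], 0], [[0, 0, 0], [0, 0, -1], 0], [[0, 0, 0], [0, 0, -1], 0], [[0, 0, 0], [0, 0, -1], 0], [[0, 0, 0], [0, 0, -1], 0], [[0, 0, 0], [0, 0, 0], 0]])

```text
t: 25.2
tool_pos: [0.4473, 0.1966, 0.2386]
tool_rot: [-0.149, 1.57, 0.136]
contact_force: [-0.4, -0.1, -1.6]
opening: 0.0116
```

```bash
python3 -c "
from inh import *
st([.45,.202,.03],11.4)
im,d=get_image('side'); cv2.imwrite('pics/s10.png',cv2.resize(im[110:210,190:310],None,fx=6,fy=6,interpolation=cv2.INTER_CUBIC))"
```

```text
t 25.2 tcp [0.4473 0.1966 0.2386] grasp [0.4469 0.1952 0.0836] x [-0.003 -0.009 -1.   ] yaw 10.39 F [-0.42 -0.13 -1.58] op 0.0116 q [ 0.26 -0.11  2.06 -0.01  1.19  0.09]
units [ 0.15  0.34 -2.68] turn 0.18
```

View pics/s10.png

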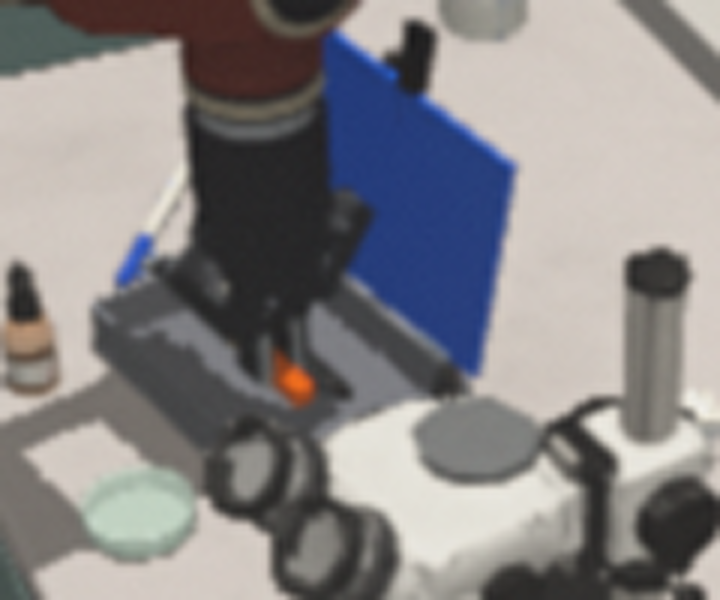

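Call:
carry_out(increments=[[[0.1, 0, 0.15], [0.15, 0.35, -0.3], 0], [[0, 0, 0], [0, 0, -0.8], 0], [[0, 0, 0], [0, 0, -0.8], 0]])

```text
t: 25.55
tool_pos: [0.4547, 0.2047, 0.2074]
tool_rot: [-0.149, 1.553, 0.158]
contact_force: [-0.0, -0.6, -0.8]
opening: 0.0109
```

```bash
python3 -c "
from inh import *
st([.45,.202,.025],11.4)"
```

```text
t 25.55 tcp [0.4547 0.2047 0.2074] grasp [0.4565 0.2057 0.0524] x [ 0.012  0.007 -1.   ] yaw 11.23 F [-0.01 -0.55 -0.76] op 0.0109 q [ 0.27 -0.04  2.06  0.    1.11  0.08]
units [-0.33 -0.19 -1.37] turn 0.03
```

Call:
carry_out(increments=[[[-0.07, 0.1, 0], [-0.33, -0.2, -0.6], 0], [[0, 0, 0], [-0.05, 0, -0.4], 0]])

```text
t: 25.75
tool_pos: [0.4477, 0.201, 0.1876]
tool_rot: [-0.154, 1.562, 0.154]
contact_force: [0.2, -0.5, -1.0]
opening: 0.0115
```

```bash
python3 -c "
from inh import *
st([.45,.202,.0245],11.4)"
```

```text
t 25.75 tcp [0.4477 0.201  0.1876] grasp [0.4482 0.201  0.0326] x [ 0.003  0.    -1.   ] yaw 11.26 F [ 0.18 -0.51 -0.99] op 0.0115 q [ 0.27 -0.02  2.08 -0.    1.08  0.07]
units [ 0.09  0.05 -0.41] turn 0.02
```

Call:
carry_out(increments=[[[0, 0, 0], [0.05, 0, -0.35], 0], [[0, 0, 0], [0, 0, -0.05], 0]])

```text
t: 25.95
tool_pos: [0.4485, 0.201, 0.1789]
tool_rot: [-0.154, 1.562, 0.154]
contact_force: [-0.1, 0.4, -0.8]
opening: 0.0113
```

```bash
python3 -c "
from inh import *
st([.45,.202,.0245],11.4)"
```

```text
t 25.95 tcp [0.4485 0.201  0.1789] grasp [0.449  0.201  0.0239] x [ 0.003  0.    -1.   ] yaw 11.27 F [-0.08  0.39 -0.85] op 0.0113 q [ 0.27 -0.    2.08 -0.    1.06  0.07]
units [0.05 0.05 0.03] turn 0.02
```

Call:
carry_out(increments=[[[0, 0, 0], [0, 0, 0], 0.32], [[0, 0, 0], [0, 0, 0], 0.32], [[0, 0, 0], [0, 0, 0.1], 0.32], [[0, 0, 0], [0, 0, 0.5], 0.32], [[0, 0, 0], [0, 0, 1], 0.32], [[0, 0, 0], [0, 0, 1], 0.32], [[0, 0, 0], [0, 0, 1], 0.32], [[0, 0, 0], [0, 0, 1], 0.32]])

```text
t: 26.75
tool_pos: [0.4488, 0.2011, 0.2773]
tool_rot: [-0.154, 1.561, 0.155]
contact_force: [0.3, 0.2, 0.4]
opening: 0.0271
```

Call:
carry_out(increments=[[[0, 0, 0], [0, 0, 1], 0.32], [[0, 0, 0], [0, 0, 1], 0.32], [[0, 0, 0], [-0.5, 0, 1], 0.32], [[0, 0, 0], [-0.5, 0, 1], 0.32], [[0, 0, 0], [-0.5, 1, 1], 0.32], [[0, 0, 0], [0, 1, 1], 0.32], [[0, 0, 0], [0, 1, 0], 0.32], [[0, 0, 0], [0, 1, 0], 0.32]])

```text
t: 27.55
tool_pos: [0.4169, 0.2817, 0.4186]
tool_rot: [-0.146, 1.539, 0.155]
contact_force: [-0.2, 0.1, -0.3]
opening: 0.0274
```

Call:
carry_out(increments=[[[0, 0, 0], [0, 1, 0], 0.32], [[0, 0, 0], [-0.5, 1, 0], 0.32], [[0, 0, 0], [-0.5, 1, 0], 0.32], [[0, 0, 0], [-0.5, 1, 0], 0.32], [[0, 0, 0], [-0.5, 1, 0], 0.32], [[0, 0, 0], [0, 1, 0], 0.32], [[0, 0, 0], [0, 1, 0], 0.32], [[0, 0, 0], [0, 0, 0], 0.32]])

```text
t: 28.35
tool_pos: [0.3727, 0.4281, 0.4312]
tool_rot: [-0.141, 1.525, 0.163]
contact_force: [-0.3, -0.6, 0.5]
opening: 0.0277
```

```bash
python3 -c "
from orange import *
st()
for n in ('top','side'):
    im,d=get_image(n); b=(170,290,150,400) if n=='top' else (100,220,180,310)
    cv2.imwrite(f'pics/{n}11.png',cv2.resize(im[b[0]:b[1],b[2]:b[3]],None,fx=3 if n=='top' else 5,fy=3 if n=='top' else 5,interpolation=cv2.INTER_CUBIC))
    u,v=orange(n,im,d,box=(140,290,140,270)); 
    if len(u):
        P=np.array([unp(n,a,c,d[c,a]) for a,c in zip(u,v)]); r=cv2.minAreaRect(P[:,:2].astype(np.float32)); print(n,len(u),r,np.median(P[:,2]))
"
```

```text
t 28.35 tcp [0.3727 0.4281 0.4312] grasp [0.3787 0.4309 0.2763] x [ 0.038  0.018 -0.999] yaw 11.15 F [-0.31 -0.58  0.52] op 0.0277 q [ 0.73 -0.11  1.73 -0.01  1.48  0.53]
top 56 ((0.44759875535964966, 0.2004126012325287), (0.010190431028604507, 0.05911817401647568), 10.161081314086914) 0.01651682091369988
side 3 ((0.4438517987728119, 0.22455716133117676), (0.0019653672352433205, 0.007752338424324989), 44.760223388671875) 0.01618226870812378
```

View pics/top11.png

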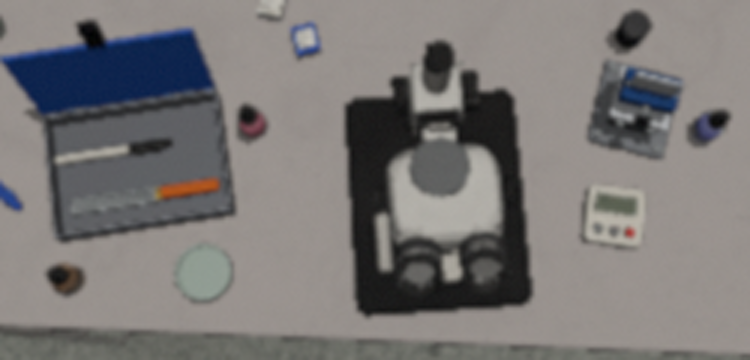

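View pics/side11.png

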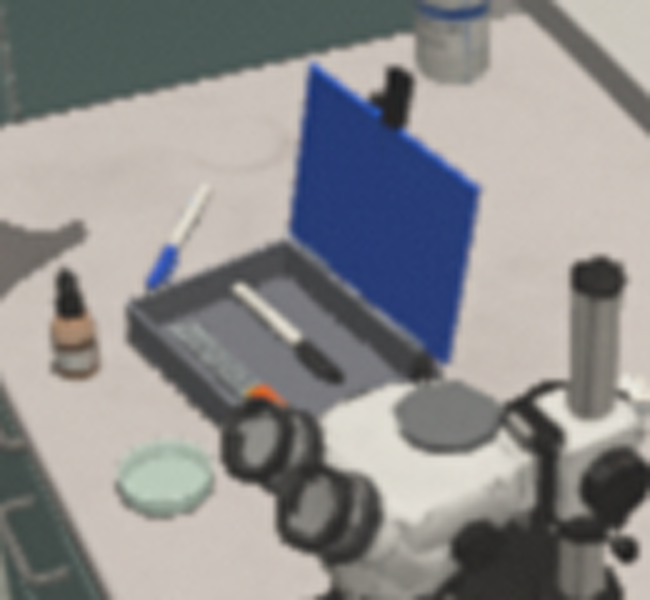

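```bash
python3 -c "
from station import *
print(finish_job())"
```

```text
the job is handed in; nothing more can be done
None
```

The job is done and handed in at about 28 s of the 72 s. No verdict was reported, so the checks below are my own.

- **Lid:** I pinched the tab and swung the lid open until the wrist force rose to about 28 N against the stop. In the last pictures it still stands open. I did not measure its angle again after letting go.
- **Strokes:** I made three forward strokes within about 1° of square to the edge. The edge ran from about 30 mm ahead of mid-blade to about 35–40 mm behind it. Pictures taken at the end of each stroke showed the clamp pulled forward 4.6–4.8 mm and pressed down 7–8 mm. The deepest pressing I measured was 9.5 mm, at the start of the third stroke and just over the 3–9 mm range you gave. The fail limit is 16 mm.
- **Returns:** I lifted the file more than 20 mm clear of the edge before each return, so it did not drag backwards.
- **File:** It lies along its old place in the case with the handle top at 16.5 mm above the worktop; flat on the floor would be 18 mm. The gripper is open and well away.
- **Everything else:** The marker is in the case. The bottles, dish, canister and timer look unmoved in the last top picture, which I judged by eye only.

One reading disagreed with the sizes given: the fingers read 11 mm on the 14 mm handle. The grip held without any visible slip.

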